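# Pack the gift set of four spinning tops

### The job

Pack the gift set: lay each of the four sound red-brown spinning tops into the nest in the gift box whose printed outline is its own size, belly down in the saddle and stem in the fork, pointing the way the outline shows. Leave the dark top and the top with the snapped-off stem lying where they are on the bench, and do not drop the tops into the box.

Things in the scene. Friction and masses are not known exactly. Their poses are not given: they have to be found in the camera images.
- top_28: Sound red-brown spinning top, smallest of four, lying on its side on the bench. Belly: cylinder 28 mm across, 14 mm long; a point to one side and a 7 mm thick stem to the other. Origin: middle of the belly, on the axis, 14 mm above the bench. x: level, towards the stem end at x = 35 mm (the point is at -18); y, z roll with the top. It rolls if pushed; grip across the belly.
- nest_28: Nest of the 28 mm top: 92 mm square cream card with the top's outline in dark print, fixed in the kraft gift box (walls 45 mm high, 94 mm between nests). V saddle narrower than the belly, and 23 mm from its middle a 23 mm high fork, slot 17 mm wide, for the stem. Origin: middle of the card's underside; x: the way the stem points; z up. Seated belly middle at (-10, 0, 20) mm.
- top_35: Sound red-brown spinning top, second smallest of four, lying on its side on the bench. Belly: cylinder 35 mm across, 16 mm long; a point to one side and a 7 mm thick stem to the other. Origin: middle of the belly, on the axis, 17.5 mm above the bench. x: level, towards the stem end at x = 39 mm (the point is at -21); y, z roll with the top. It rolls if pushed; grip across the belly.
- nest_35: Nest of the 35 mm top: 92 mm square cream card with the top's outline in dark print, fixed in the kraft gift box (walls 45 mm high, 94 mm between nests). V saddle narrower than the belly, and 25 mm from its middle a 26.5 mm high fork, slot 17 mm wide, for the stem. Origin: middle of the card's underside; x: the way the stem points; z up. Seated belly middle at (-10, 0, 23.5) mm.
- top_42: Sound red-brown spinning top, second largest of four, lying on its side on the bench. Belly: cylinder 42 mm across, 17 mm long; a point to one side and a 7 mm thick stem to the other. Origin: middle of the belly, on the axis, 21 mm above the bench. x: level, towards the stem end at x = 42.5 mm (the point is at -23.5); y, z roll with the top. It rolls if pushed; grip across the belly.
- nest_42: Nest of the 42 mm top: 92 mm square cream card with the top's outline in dark print, fixed in the kraft gift box (walls 45 mm high, 94 mm between nests). V saddle narrower than the belly, and 26.5 mm from its middle a 30 mm high fork, slot 17 mm wide, for the stem. Origin: middle of the card's underside; x: the way the stem points; z up. Seated belly middle at (-10, 0, 27) mm.
- top_49: Sound red-brown spinning top, largest of four, lying on its side on the bench. Belly: cylinder 49 mm across, 18 mm long; a point to one side and a 7 mm thick stem to the other. Origin: middle of the belly, on the axis, 24.5 mm above the bench. x: level, towards the stem end at x = 45 mm (the point is at -26); y, z roll with the top. It rolls if pushed; grip across the belly.
- nest_49: Nest of the 49 mm top: 92 mm square cream card with the top's outline in dark print, fixed in the kraft gift box (walls 45 mm high, 94 mm between nests). V saddle narrower than the belly, and 28 mm from its middle a 33.5 mm high fork, slot 17 mm wide, for the stem. Origin: middle of the card's underside; x: the way the stem points; z up. Seated belly middle at (-10, 0, 30.5) mm.
- top_dark: Look-alike, not to be packed: a whole blackish-brown top with pale lines, same shape and size as the 42 mm one, lying on the bench. Origin: middle of the belly, on the axis; x towards the stem end.
- top_broken: Look-alike, not to be packed: a red-brown top as big as the 35 mm one, but its stem is snapped off, leaving a 4 mm stub with a pale broken end. Lies on the bench. Origin: middle of the belly, on the axis; x towards the stub.
Mind the look-alikes: they are no part of the job. What is shaped like the nest_35 but green, pink or turquoise is not meant.

How it is judged:
At the end, for the whole second after the job is handed in: Each sound red-brown top rests in its own nest: belly middle within 8 mm along and across and 4 mm in height of its seat, axis within 0.25 rad of the outline, stem towards the fork, at rest. The dark and the broken top lie within 30 mm of where they started (x of top_28 in the frame of nest_28 between -0.018 and -0.002 m and y of top_28 in the frame of nest_28 between -0.008 and 0.008 m and z of top_28 in the frame of nest_28 between 0.016 and 0.024 m and x of nest_28 in the frame of top_28 between 0.002 and 0.018 m and angle between the x axis of top_28 and the x axis of nest_28, either way round below 0.25 rad and linear speed of each of top_28, top_35, top_42, top_49 below 0.02 m/s and angular speed of each of top_28, top_35, top_42, top_49 below 0.5 rad/s and x of top_35 in the frame of nest_35 between -0.018 and -0.002 m and y of top_35 in the frame of nest_35 between -0.008 and 0.008 m and z of top_35 in the frame of nest_35 between 0.0195 and 0.0275 m and x of nest_35 in the frame of top_35 between 0.002 and 0.018 m and angle between the x axis of top_35 and the x axis of nest_35, either way round below 0.25 rad and x of top_42 in the frame of nest_42 between -0.018 and -0.002 m and y of top_42 in the frame of nest_42 between -0.008 and 0.008 m and z of top_42 in the frame of nest_42 between 0.023 and 0.031 m and x of nest_42 in the frame of top_42 between 0.002 and 0.018 m and angle between the x axis of top_42 and the x axis of nest_42, either way round below 0.25 rad and x of top_49 in the frame of nest_49 between -0.018 and -0.002 m and y of top_49 in the frame of nest_49 between -0.008 and 0.008 m and z of top_49 in the frame of nest_49 between 0.0265 and 0.0345 m and x of nest_49 in the frame of top_49 between 0.002 and 0.018 m and angle between the x axis of top_49 and the x axis of nest_49, either way round below 0.25 rad and distance of each of top_dark, top_broken from where it was at the start of the episode below 0.03 m); the robot touches nothing.
It fails at once if the dark top is moved 30 mm or more from where it lay (distance of top_dark from where it was at the start of the episode above 0.03 m).
It fails at once if the top with the snapped-off stem is moved 30 mm or more from where it lay (distance of top_broken from where it was at the start of the episode above 0.03 m).
It fails at once if a top is dropped (falls freely faster than 0.7 m/s) ((linear speed of top_28 above 0.7 m/s and contact force between the fingers and top_28 below 0.05 N) or (linear speed of top_35 above 0.7 m/s and contact force between the fingers and top_35 below 0.05 N) or (linear speed of top_42 above 0.7 m/s and contact force between the fingers and top_42 below 0.05 N) or (linear speed of top_49 above 0.7 m/s and contact force between the fingers and top_49 below 0.05 N)).
It also fails if it takes over 112 s, if anything falls off the work surface, if the arm or the gripper's body presses on something with over 40 N, if the wrist force passes 120 N, or if a joint passes its speed limit or range.

### The arm

A 6-joint arm with a two-finger parallel gripper is mounted at the origin on the work surface. World frame = base frame: x ahead of the robot, y to its left, z up, the work surface at z = 0. Lengths are in m, angles in rad, forces in N, time in s.
With the tool pointing down it reaches from about 0.375 to 0.975 m from the base axis. Payload 3.8 kg.
Tool frame: the origin (TCP) lies midway between the tips of the shut fingers; the grasp point (between the pads) lies 19 mm behind it; z points along the fingers, y is the direction in which the jaws open and shut (so a half turn about z gives the same grasp; the last joint's range is limited). The gripper opens to 88 mm and grips with 3 to 60 N. Pads are 18 mm wide; open, the fingers measure 123 mm over their backs; the gripper's body (75 mm by 187 mm) begins 45 mm behind the grasp point.
Start: joints at [-1.151, 0.264, 1.604, -0, 1.274, -0.037], TCP at [0.298, -0.606, 0.213] pointing down, gripper open.
Joint ranges: [-2.63, 2.63], [-0.94, 2.18], [0.31, 2.57], [-1.31, 4.45], [0, 2.66], [-2.55, 2.55]. Speed limits (rad/s): [2.57, 2.57, 3.14, 3.14, 3.14, 3.14].

### API

Orientations are given as a 3x3 rotation matrix whose columns are the frame's x, y, z axes.
In Python, from station import * gives the robot as it stands. The module is installed in compiled form; this text tells all that it offers.
- The arm moves only by the tool servo_tool, never from a script. Its arguments are lists of equal length, an entry for each row: "linear": the shift along the tool's x, y, z in m, a list of three; "rot": the turn, a rotation vector about the tool's x, y, z in rad, a list of three; "claw": the opening, from -1 (shut) to 1 (fully open). A call has 1 to 10 rows; each row shifts and turns the pose as measured when the row begins, along the tool's axes as they then stand; what a row does not reach is not made up. A row lasts 1/8 s, in which the tool goes at most 62.5 mm and 10.7 degrees, less where a joint would pass 70% of its speed; a pose out of reach is approached as far as the arm can. A call with a gripper value outside its range is refused whole. The fingers move at their own pace and stop on an object; the grip force is fixed at half the most. Time passes only in rows, so rows that do not move let the fingers close. It gives the time, the measured TCP pose, the force and the opening at its end, in the units of the state.
- get_obs(): the state, without advancing time (a new reading comes with each control period).
- get_image(name): name is "side" or "top"; returns (picture, depth): 384x512x3 uint8, red, green, blue; 384x512 float32, m along the optical axis (not along the pixel's ray), 0 where there is no reading.
- camera_model(name): a dict with "fx", "fy", "cx", "cy" (pixels), "eye" and "orientation" of the camera in the world. Camera axes: x right, y down, z forward; pixel columns grow to the right and rows downward; lengths in m; the calibration is good to about 2 mm. A picture is of the moment at which its call begins. camera_model takes no time and is no camera call.
- job_done(): hands the job in, once; it reports no verdict.
The state is a dict: "clock": time; "qpos": joint angles; "joint_vel": joint speeds; "tau": joint torques, N m; "eef_pos": TCP position; "tool_rot": TCP orientation; "wrist_force": force on the tool from outside, world axes, zero at the start; "wrist_torque": the same for the moment, N m; "width": finger opening in m.
Only numpy, scipy, OpenCV 4.12 (cv2) and the standard library are available. Lean on these libraries where they do the work, as an engineer would, in place of code of your own. Each camera call takes 0.05 s, during which the arm holds its last target.

## Working session

There is one attempt and no reset: what is moved stays moved. The work goes in short steps, Python scripts to look and compute and a tool call to move; the robot and the scene stay as the last step left them, time stands still between calls to the robot, and variables do not carry over. Pictures are saved under pics/ and viewed, and the job is handed in when it is done.

Besides the shell and the picture viewer there is one more tool, called as name(argument=value, ...) on one line, values as JSON. servo_tool: Moves the arm, as the interface text tells. Its arguments: {"type":"object","properties":{"linear":{"type":"array","items":{"type":"array","items":{"type":"number"}}},"rot":{"type":"array","items":{"type":"array","items":{"type":"number"}}},"claw":{"type":"array","items":{"type":"number"}}},"required":["linear","rot","claw"]}

```bash
mkdir -p pics
python3 - <<'E'
from station import *
import cv2,numpy as np
for n in ["top","side"]:
    im,d=get_image(n); np.savez(f"pics/{n}0.npz",im=im,d=d); cv2.imwrite(f"pics/{n}0.png",cv2.resize(im[:,:,::-1],None,fx=1.5,fy=1.5,interpolation=cv2.INTER_CUBIC)); print(n,camera_model(n))
print(get_obs())
E
```

```text
top {'fx': 486.90875092275155, 'fy': 486.90875092275155, 'cx': 246.0034699481768, 'cy': 196.77314672743313, 'eye': array([1.38435244e-01, 5.05880334e-04, 1.28522183e+00]), 'orientation': array([[-0.0651967 , -0.97395441,  0.21716859],
       [-0.99786939,  0.06417082, -0.01178045],
       [-0.00246226, -0.21747393, -0.97606302]])}
side {'fx': 481.49594656819636, 'fy': 481.49594656819636, 'cx': 258.9590477831594, 'cy': 192.01104592918944, 'eye': array([-0.12747584, -1.03607981,  0.81539401]), 'orientation': array([[ 0.87755294, -0.26343707,  0.40062669],
       [-0.47946831, -0.47636362,  0.73701278],
       [-0.00331251, -0.83885554, -0.54434402]])}
{'clock': 0.1, 'qpos': array([-1.15088324e+00,  2.64642176e-01,  1.60518966e+00, -2.66066045e-05,
        1.27368850e+00, -3.69352818e-02]), 'joint_vel': array([-0.00191265, -0.00262999, -0.00328876, -0.00035325, -0.00031975,
       -0.00179174]), 'tau': array([ 1.00313298e-04, -5.03620040e+01, -3.58070612e+01,  7.30052241e-02,
        2.33466737e-02, -8.11776135e-05]), 'eef_pos': array([ 0.2974549 , -0.60518534,  0.21226236]), 'tool_rot': array([[ 8.97443780e-01,  4.41128108e-01, -8.09110626e-04],
       [ 4.41128848e-01, -8.97442075e-01,  1.74984262e-03],
       [ 4.57748462e-05, -1.92730742e-03, -9.99998142e-01]]), 'wrist_force': array([-0.68791066, -0.07319822, -0.16774067]), 'wrist_torque': array([-0.00082835,  0.02256397, -0.0016997 ]), 'width': 0.08802633019153303}
```

View pics/top0.png

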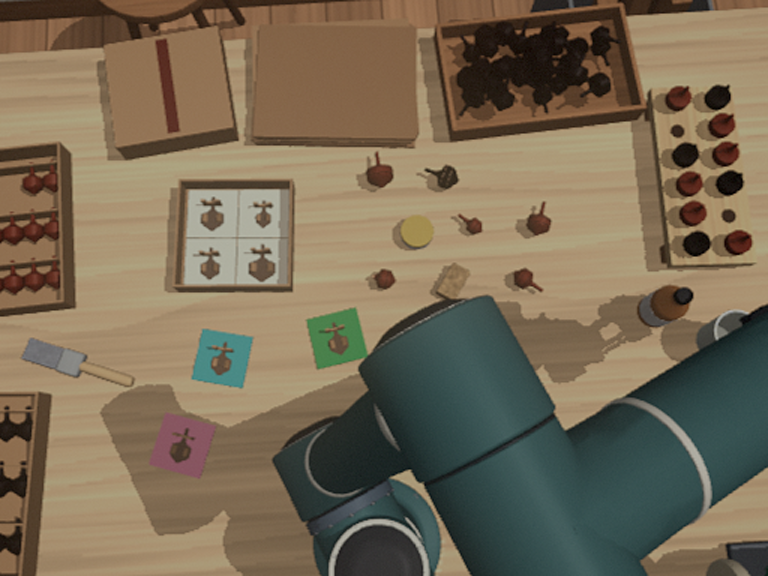

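View pics/side0.png

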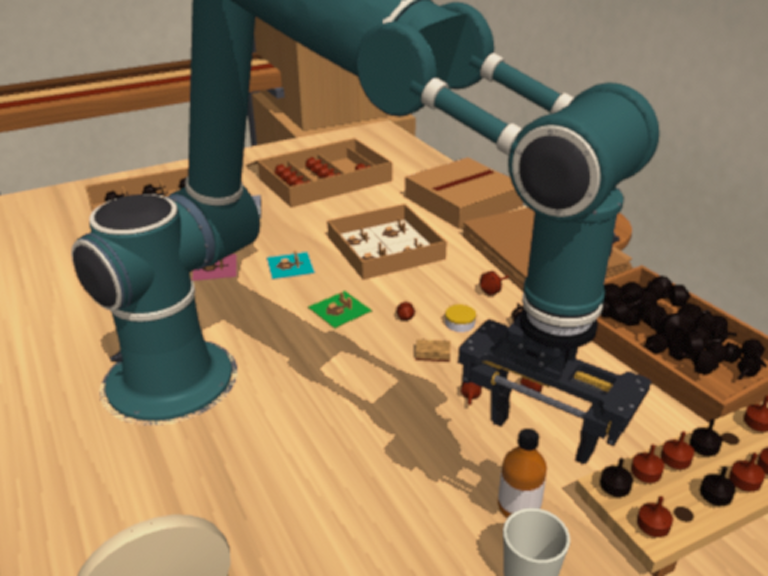

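```bash
cat > h.py <<'E'
import numpy as np,cv2
from station import *
def load(f): z=np.load(f); return z['im'],z['d']
def pts(n,d):
    c=camera_model(n); v,u=np.mgrid[0:384,0:512]
    P=np.stack([(u-c['cx'])/c['fx']*d,(v-c['cy'])/c['fy']*d,d],-1)
    W=P@c['orientation'].T+c['eye']; W[d==0]=np.nan; return W
def proj(n,X):
    c=camera_model(n); p=(np.asarray(X)-c['eye'])@c['orientation']
    return np.stack([p[...,0]/p[...,2]*c['fx']+c['cx'],p[...,1]/p[...,2]*c['fy']+c['cy']],-1)
def ortho(n,im,x0,x1,y0,y1,z,s):
    # rows: x decreasing down ; cols: y decreasing to the right
    r=np.arange(x1,x0,-s); c=np.arange(y1,y0,-s)
    X,Y=np.meshgrid(r,c,indexing='ij')
    m=proj(n,np.stack([X,Y,0*X+z],-1)).astype(np.float32)
    return cv2.remap(im,m[...,0],m[...,1],cv2.INTER_CUBIC)
E
python3 - <<'E'
from h import *
im,d=load('pics/top0.npz'); W=pts('top',d)
print("bench z",np.nanmedian(W[140:230,205:225,2]), W[150,290])
# tops region blobs
hsv=cv2.cvtColor(im,cv2.COLOR_RGB2HSV)
for (u,v) in [(379,172),(445,176),(470,225),(539,220),(384,279),(525,280),(236,235)]:
    print((u,v),W[int(v/1.5),int(u/1.5)].round(3), im[int(v/1.5),int(u/1.5)])
c=cv2.resize(im[95:205,235:375,::-1],None,fx=5.5,fy=5.5,interpolation=cv2.INTER_CUBIC);cv2.imwrite('pics/tops.png',c)
c=cv2.resize(im[115:200,112:200,::-1],None,fx=7,fy=7,interpolation=cv2.INTER_CUBIC);cv2.imwrite('pics/box.png',c)
E
```

```text
bench z 0.00043430767240182355 [ 0.54765029 -0.14462322  0.00269394]
(379, 172) [ 0.641 -0.045  0.05 ] [100  57  43]
(445, 176) [ 0.63  -0.165  0.036] [60 49 36]
(470, 225) [nan nan nan] [83 51 36]
(539, 220) [ 0.534 -0.325  0.043] [105  60  43]
(384, 279) [ 0.445 -0.043  0.029] [108  64  47]
(525, 280) [ 0.428 -0.292  0.031] [99 54 37]
(236, 235) [0.552 0.221 0.01 ] [164 162 146]
```

View pics/tops.png

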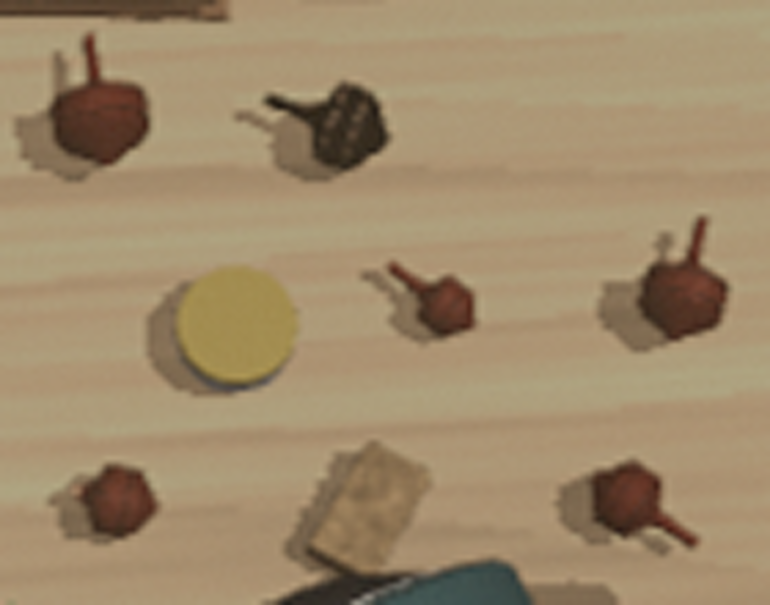

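View pics/box.png

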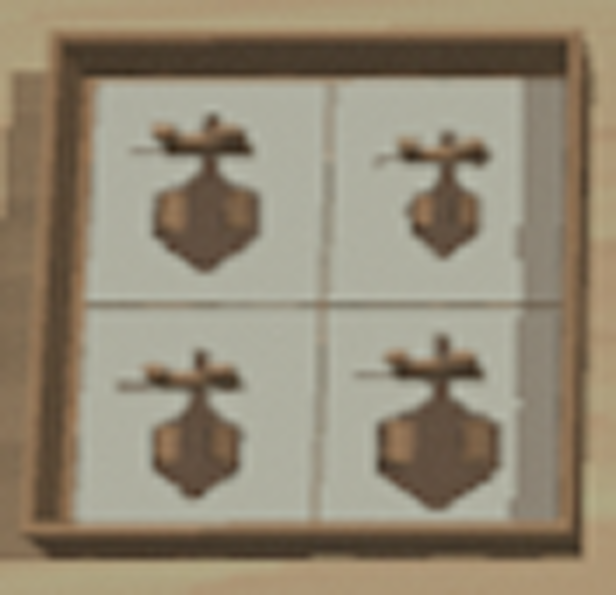

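```bash
cat > fit.py <<'E'
from h import *
from scipy.optimize import minimize
def redmask(im):
    f=im.astype(float)+1; 
    return (((f[...,0]/f[...,1]>1.45)&(f[...,0]<150))).astype(np.uint8)
def topmodel(D,L,xs,xp):
    r=D/2;t=np.linspace(0,2*np.pi,40,endpoint=False)
    def ring(x,r): return np.stack([0*t+x,r*np.cos(t),r*np.sin(t)],-1)
    body=[np.vstack([ring(-L/2,r),ring(L/2,r),[[xp,0,0]],ring(L/2+r*0.45,3.5)])]
    body.append(np.vstack([ring(L/2,3.5),ring(xs,3.5)]))
    return [b/1000 for b in body]
S=8
def render(n,parts,x,y,yaw,z,win):
    u0,v0,w,h=win
    c,s=np.cos(yaw),np.sin(yaw);R=np.array([[c,-s,0],[s,c,0],[0,0,1]])
    m=np.zeros((h*S,w*S),np.uint8)
    for b in parts:
        p=proj(n,b@R.T+[x,y,z]); p=((p+0.5-[u0,v0])*S-0.5).astype(np.float32)
        cv2.fillConvexPoly(m,np.round(cv2.convexHull(p)).astype(np.int32),1)
    return cv2.resize(m.astype(np.float32),(w,h),interpolation=cv2.INTER_AREA)
SP={28:(28,14,35,-18),35:(35,16,39,-21),42:(42,17,42.5,-23.5),49:(49,18,45,-26)}
def fit(n,im,D,x,y,yaw,z=None,broken=False):
    sp=SP[D]; parts=topmodel(*sp)
    if z is None: z=sp[0]/2000
    p=proj(n,np.array([x,y,z])); win=(int(p[0])-30,int(p[1])-30,60,60)
    f=im[win[1]:win[1]+60,win[0]:win[0]+60].astype(float)+1
    soft=np.clip((f[...,0]/f[...,1]-1.3)/(1.6-1.3),0,1)
    cost=lambda q:np.sum(np.abs(render(n,parts,q[0],q[1],q[2],z,win)-soft))
    best=None
    for dy in (-.3,0,.3):
        r=minimize(cost,[x,y,yaw+dy],method='Nelder-Mead',options=dict(initial_simplex=np.array([x,y,yaw+dy])+np.array([[0,0,0],[.006,0,0],[0,.006,0],[0,0,.2]]),xatol=1e-4,fatol=.05))
        if best is None or r.fun<best.fun:best=r
    return best.x,best.fun,soft.sum()
E
python3 - <<'E'
from fit import *
im,d=load('pics/top0.npz'); W=pts('top',d)
f=im.astype(float)+1; R=f[...,0]/f[...,1]
print('ratios top',R[115,253],R[140,250],R[150,350],'shadow',R[118,246])
for nm,D,g in [('49',49,(.62,-.045,0)),('42',42,(.53,-.325,0)),('35',35,(.43,-.292,-2.14)),('28',28,(.53,-.21,.94)),('49as42',42,(.62,-.045,0)),('42as49',49,(.53,-.325,0)),('42as35',35,(.53,-.325,0)),('35as28',28,(.43,-.292,-2.14)),('35as42',42,(.43,-.292,-2.14)),('28as35',35,(.53,-.21,.94)),('brk',35,(.44,-.043,2))]:
    q,c,s=fit('top',im,D,*g); print(nm,q.round(4),'cost',round(c,1),'area',round(s,1))
# box
print('card z', [W[v,u,2].round(4) for u,v in [(130,130),(150,160),(170,130),(130,185),(182,160)]])
o=ortho('top',im,.44,.68,.10,.34,.008,.0004); cv2.imwrite('pics/boxo.png',o[:,:,::-1])
E
```

```text
ratios top 1.7142857142857142 1.0802469135802468 1.2340425531914894 shadow 1.4893617021276595
49 [ 0.6434 -0.0484  0.0462] cost 66.9 area 190.0
42 [ 0.5324 -0.3294 -0.323 ] cost 59.6 area 144.2
35 [ 0.4333 -0.292  -2.2462] cost 35.3 area 128.7
28 [ 0.539  -0.2131  0.857 ] cost 36.1 area 78.2Traceback (most recent call last):
  File "<stdin>", line 6, in <module>
  File "fit.py", line 31, in fit
    r=minimize(cost,[x,y,yaw+dy],method='Nelder-Mead',options=dict(initial_simplex=np.array([x,y,yaw+dy])+np.array([[0,0,0],[.006,0,0],[0,.006,0],[0,0,.2]]),xatol=1e-4,fatol=.05))
    res = _minimize_neldermead(fun, x0, args, callback, bounds=bounds,
                               **options)
    fxe = func(xe)
    fx = function(np.copy(x), *(wrapper_args + args))
  File "fit.py", line 28, in <lambda>
    cost=lambda q:np.sum(np.abs(render(n,parts,q[0],q[1],q[2],z,win)-soft))
                                ~~~~~~^^^^^^^^^^^^^^^^^^^^^^^^^^^^^^
  File "fit.py", line 18, in render
    p=proj(n,b@R.T+[x,y,z]); p=((p+0.5-[u0,v0])*S-0.5).astype(np.float32)
  File "h.py", line 9, in proj
    c=camera_model(n); p=(np.asarray(X)-c['eye'])@c['orientation']
ValueError: time passes only in moves, steps and waits
```

Run:
```python
s=open('h.py').read()
s=s.replace("def load","import pickle,os\nCM={}\ndef camera_model_(n):\n    if n not in CM:\n        f=f'cm_{n}.pkl'\n        if not os.path.exists(f): pickle.dump(camera_model(n),open(f,'wb'))\n        CM[n]=pickle.load(open(f,'rb'))\n    return CM[n]\ndef load",1).replace("c=camera_model(n)","c=camera_model_(n)")
open('h.py','w').write(s)
from fit import *
im,d=load('pics/top0.npz'); W=pts('top',d)
print('card z', [W[v,u,2].round(4) for u,v in [(130,130),(150,160),(170,130),(130,185),(182,160)]])
o=ortho('top',im,.44,.68,.10,.34,.008,.0004); cv2.imwrite('pics/boxo.png',o[:,:,::-1])
f=im.astype(float)+1; R=f[...,0]/f[...,1]
np.set_printoptions(linewidth=250)
print((R[100:128,238:268]*100).astype(int))
```

```text
card z [np.float64(0.0086), np.float64(0.0112), np.float64(0.0065), np.float64(0.0064), np.float64(0.0088)]
[[114 113 113 113 113 113 112 113 112 113 112 112 114 116 113 112 112 111 110 111 112 110 111 111 111 111 110 110 110 110]
 [110 110 110 110 110 110 110 110 110 110 110 111 120 145 117 108 109 109 110 110 110 110 110 110 110 110 110 110 110 110]
 [108 109 109 109 109 109 110 109 108 110 110 112 135 198 116 110 110 110 111 110 111 110 110 110 110 110 110 110 110 109]
 [109 110 110 110 109 109 109 110 110 110 110 112 136 216 116 108 110 108 109 110 109 110 110 110 110 110 111 111 111 112]
 [109 109 109 108 109 109 111 115 112 110 110 111 124 211 123 112 112 113 113 113 114 114 115 116 116 115 115 116 115 116]
 [112 112 113 112 113 114 116 122 117 115 115 115 122 211 143 118 115 116 116 116 116 116 116 116 116 116 116 117 116 116]
 [116 116 116 117 116 117 117 119 120 117 118 116 119 193 152 119 115 115 115 114 115 114 113 114 114 113 113 113 113 112]
 [117 116 116 115 115 114 116 120 120 116 113 112 116 175 181 118 112 111 112 113 112 111 111 112 111 111 112 111 110 112]
 [113 11
[... 1752 characters left out ...]
133 136 140 139 142 155 156 159 162 158 156 118 112 113 112 112 112 112 112 111 112]
 [114 120 120 118 119 118 118 119 118 120 123 128 141 143 150 159 162 163 150 114 110 110 111 110 110 110 110 110 110 110]
 [112 111 114 118 118 118 119 118 120 118 120 118 119 121 127 155 177 139 114 110 109 110 110 111 110 111 111 112 111 111]
 [110 109 112 119 120 118 118 118 119 120 120 120 120 119 119 118 116 115 114 114 115 115 116 116 117 115 115 114 115 115]
 [112 113 113 115 115 117 117 119 119 120 119 119 120 118 118 117 116 116 117 117 118 117 117 117 117 117 117 117 117 118]
 [116 116 117 116 117 117 118 117 119 118 118 121 118 117 118 117 117 116 118 117 118 118 117 117 116 118 118 117 117 117]]
```

View pics/boxo.png

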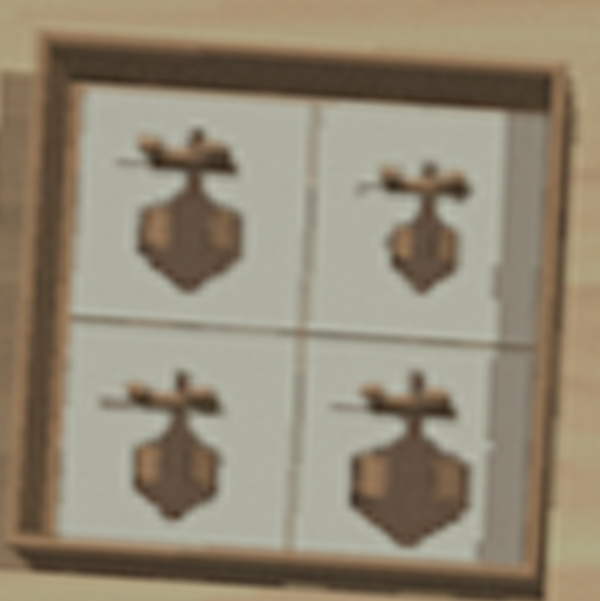

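```bash
sed -i 's/-1.3)\/(1.6-1.3)/-1.2)\/0.22/' fit.py
python3 - <<'E'
from fit import *
im,d=load('pics/top0.npz'); W=pts('top',d)
sl=W[115:205,110:205].reshape(-1,3); rgb=im[115:205,110:205].reshape(-1,3).astype(int)
m=(rgb.min(1)>140)&(np.isfinite(sl[:,2])); print('card z med',np.median(sl[m,2]),m.sum(), 'bench near',np.nanmedian(W[205:215,120:190,2]))
for nm,D,g in [('49',49,(.63,-.045,0)),('42',42,(.53,-.325,0)),('35',35,(.43,-.292,-2.14)),('28',28,(.53,-.21,.94)),('49as42',42,(.62,-.045,0)),('42as49',49,(.53,-.325,0)),('42as35',35,(.53,-.325,0)),('35as28',28,(.43,-.292,-2.14)),('35as42',42,(.43,-.292,-2.14)),('28as35',35,(.53,-.21,.94)),('brk',35,(.44,-.043,2))]:
    q,c,s=fit('top',im,D,*g); print(nm,q.round(4),'cost',round(c,1),'area',round(s,1))
    if len(nm)==2:
        p=proj('top',np.array([q[0],q[1],D/2000])); p0=(int(p[0])-30,int(p[1])-30)
        r=render('top',topmodel(*SP[D]),*q,D/2000,(*p0,60,60))
        c=cv2.resize(im[p0[1]:p0[1]+60,p0[0]:p0[0]+60,::-1],None,fx=5,fy=5,interpolation=cv2.INTER_CUBIC)
        cs,_=cv2.findContours((cv2.resize(r,None,fx=5,fy=5)>.5).astype(np.uint8),0,1); cv2.drawContours(c,cs,-1,(0,255,0),1)
        cv2.imwrite(f'pics/f{nm}.png',c)
v=np.vstack([np.hstack([cv2.imread(f'pics/f{a}.png') for a in r]) for r in (('49','42'),('35','28'))]); cv2.imwrite('pics/fit4.png',v)
E
```

```text
card z med 0.006855489464134279 2698 bench near -0.0002678704632793627
49 [ 0.6444 -0.0482  0.0611] cost 201.8 area 396.4
42 [ 0.5334 -0.3289 -0.3558] cost 23.8 area 183.7
35 [ 0.4336 -0.2913 -2.2325] cost 21.3 area 157.7
28 [ 0.5385 -0.2129  0.8384] cost 27.7 area 112.3
49as42 [ 0.6455 -0.0485  0.0714] cost 116.3 area 300.3
42as49 [ 0.5328 -0.3294 -0.3053] cost 73.9 area 183.7
42as35 [ 0.5337 -0.3305 -0.3209] cost 40.1 area 186.2
35as28 [ 0.4355 -0.2911 -2.2407] cost 44.7 area 157.7
35as42 [ 0.4318 -0.2917 -2.2384] cost 64.9 area 157.7
28as35 [ 0.5361 -0.2108  0.7504] cost 67.6 area 109.7
brk [ 0.449  -0.0435  1.2717] cost 35.7 area 129.6
```

View pics/fit4.png

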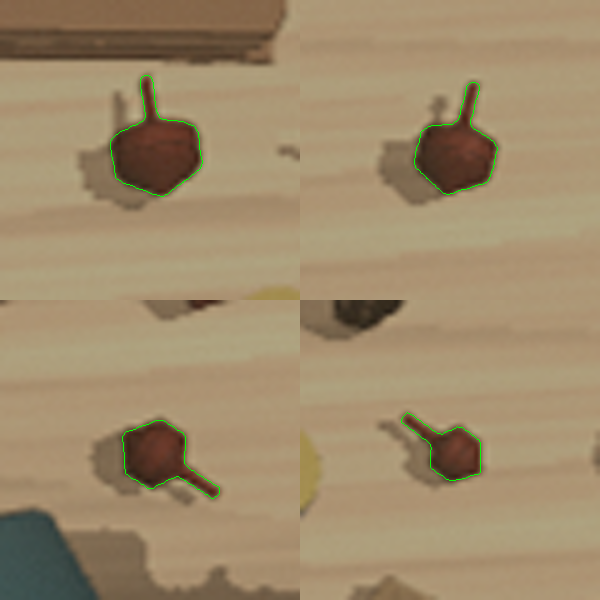

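Candidates (1.5x top picture): reddish tops at (379,172), (539,220), (525,280) and (470,225) all have stems. The one at (384,279) has no stem, so it is the broken one, and the one at (445,176) is dark. Silhouette fits at each size match 49, 42, 35 and 28 in that order; the green overlays in the close crop agree.
In the box crop, the nests are 42 top-left, 28 top-right, 35 bottom-left and 49 bottom-right, with every stem pointing towards +x. The green, pink and turquoise cards outside the box are ignored.

```bash
cat > plan.py <<'E'
import sys; from h import *
C=np.array([.5484,.2184]); BY=-.06
def seat(D):
    a,b={42:(1,1),28:(1,-1),35:(-1,1),49:(-1,-1)}[D]
    R=np.array([[np.cos(BY),-np.sin(BY)],[np.sin(BY),np.cos(BY)]]); return C+R@np.array([a*.047-.010,b*.047])
def plan(x,y,z,yaw,n):
    o=get_obs(); T=o['tool_rot']; p=o['eef_pos']; th=np.arctan2(T[1,0],T[0,0])
    dy=(yaw-th+np.pi)%(2*np.pi)-np.pi
    print('now',p.round(4),'yaw',round(th,3),'dyaw',round(dy,3),'w',o['width'].round(4),'F',o['wrist_force'].round(1),'t',round(o['clock'],2),'tilt',T[2,:2].round(3))
    d=(np.array([x,y,z])-p)/n; L=[]
    for k in range(n):
        a=th+dy*k/n; c,s=np.cos(a),np.sin(a)
        L.append([round(float(d@[c,s,0]),3),round(float(d@[s,-c,0]),3),round(float(-d[2]),3)])
    print('lin',L,'rotz each',round(-dy/n,3))
if __name__=='__main__':
    if len(sys.argv)>1: a=[float(v) for v in sys.argv[1:]]; plan(*a[:4],int(a[4]))
    else:
        for D in SP: print(D,seat(D))
E
python3 -c "
from plan import *
for D in (28,35,42,49): print(D,seat(D).round(4))"
python3 plan.py .4336 -.2913 .12 .909 8
```

```text
28 [0.5825 0.1693]
35 [0.4943 0.2687]
42 [0.5882 0.2631]
49 [0.4887 0.1749]Traceback (most recent call last):
  File "plan.py", line 16, in <module>
    if len(sys.argv)>1: a=[float(v) for v in sys.argv[1:]]; plan(*a[:4],int(a[4]))
                                                            ~~~~^^^^^^^^^^^^^^^^^^
  File "plan.py", line 9, in plan
    print('now',p.round(4),'yaw',round(th,3),'dyaw',round(dy,3),'w',o['width'].round(4),'F',o['wrist_force'].round(1),'t',round(o['clock'],2),'tilt',T[2,:2].round(3))
                                                                    ^^^^^^^^^^^^^^^^
AttributeError: 'float' object has no attribute 'round'
```

```bash
sed -i "s/o\['width'\].round(4)/round(float(o['width']),4)/" plan.py; python3 plan.py .4336 -.2913 .20 .909 8
```

```text
now [ 0.2975 -0.6052  0.2123] yaw 0.457 dyaw 0.452 w 0.088 F [-0.7 -0.1 -0.2] t 0.1 tilt [ 0.    -0.002]
lin [[0.033, -0.028, 0.002], [0.034, -0.026, 0.002], [0.035, -0.024, 0.002], [0.037, -0.022, 0.002], [0.038, -0.02, 0.002], [0.039, -0.018, 0.002], [0.04, -0.015, 0.002], [0.041, -0.013, 0.002]] rotz each -0.057
```

servo_tool(linear=[[0.033,-0.028,0.002],[0.034,-0.026,0.002],[0.035,-0.024,0.002],[0.037,-0.022,0.002],[0.038,-0.02,0.002],[0.039,-0.018,0.002],[0.04,-0.015,0.002],[0.041,-0.013,0.002]], rot=[[0,0,-0.057],[0,0,-0.057],[0,0,-0.057],[0,0,-0.057],[0,0,-0.057],[0,0,-0.057],[0,0,-0.057],[0,0,-0.057]], claw=[0.4,0.4,0.4,0.4,0.4,0.4,0.4,0.4])

```text
clock: 1.1
eef_pos: [0.4315, -0.2802, 0.1917]
tool_rot: [[0.605, 0.797, -0.005], [0.797, -0.605, 0.007], [0.003, -0.008, -1.0]]
wrist_force: [0.3, -0.3, 0.8]
width: 0.0618
```

```bash
python3 plan.py .4336 -.2913 .05 .909 5
```

```text
now [ 0.4315 -0.2802  0.1917] yaw 0.922 dyaw -0.013 w 0.0618 F [ 0.3 -0.3  0.8] t 1.1 tilt [ 0.003 -0.008]
lin [[-0.002, 0.002, 0.028], [-0.002, 0.002, 0.028], [-0.001, 0.002, 0.028], [-0.001, 0.002, 0.028], [-0.001, 0.002, 0.028]] rotz each 0.003
```

servo_tool(linear=[[-0.007,0.008,0.03],[0,0,0.035],[0,0,0.035],[0,0,0.03],[0,0,0]], rot=[[0,0,0.01],[0,0,0],[0,0,0],[0,0,0],[0,0,0]], claw=[0.4,0.4,0.4,0.4,0.4])

```text
clock: 1.72
eef_pos: [0.434, -0.2853, 0.0577]
tool_rot: [[0.607, 0.795, -0.005], [0.795, -0.607, 0.008], [0.003, -0.009, -1.0]]
wrist_force: [0.2, -0.3, -0.1]
width: 0.0614
```

```bash
python3 plan.py .4336 -.2913 .008 .909 2
```

```text
now [ 0.434  -0.2853  0.0577] yaw 0.919 dyaw -0.01 w 0.0614 F [ 0.2 -0.3 -0.1] t 1.73 tilt [ 0.003 -0.009]
lin [[-0.002, 0.002, 0.025], [-0.002, 0.002, 0.025]] rotz each 0.005
```

```bash
sed -i "s/    d=(np.array/    print('tiltfix rot xy',(round(float(T[2,1]),3),round(float(-T[2,0]),3)))\n    d=(np.array/" plan.py
```

servo_tool(linear=[[-0.004,0.004,0.0],[0,0,0.02],[0,0,0.02]], rot=[[-0.009,-0.003,0.01],[0,0,0],[0,0,0]], claw=[0.4,0.4,0.4])

```text
clock: 2.1
eef_pos: [0.4393, -0.2951, 0.0229]
tool_rot: [[0.616, 0.788, 0.01], [0.788, -0.616, -0.007], [0.0, 0.012, -1.0]]
wrist_force: [0.3, -0.8, 0.5]
width: 0.0612
```

```bash
python3 plan.py .4336 -.2913 .008 .909 1
```

```text
now [ 0.4393 -0.2951  0.0229] yaw 0.907 dyaw 0.002 w 0.0612 F [ 0.3 -0.8  0.5] t 2.1 tilt [0.    0.012]
tiltfix rot xy (0.012, -0.0)
lin [[-0.0, -0.007, 0.015]] rotz each -0.002
```

servo_tool(linear=[[0,-0.005,0.0],[0,0,0]], rot=[[0.01,0,0],[0,0,0]], claw=[0.4,0.4])

```text
clock: 2.35
eef_pos: [0.436, -0.293, 0.0247]
tool_rot: [[0.617, 0.787, 0.003], [0.787, -0.617, -0.002], [-0.0, 0.004, -1.0]]
wrist_force: [-0.1, 0.5, -0.7]
width: 0.0618
```

```bash
python3 plan.py .4336 -.2913 .008 .909 1
```

```text
now [ 0.436  -0.293   0.0247] yaw 0.906 dyaw 0.003 w 0.0618 F [-0.1  0.5 -0.7] t 2.35 tilt [-0.     0.004]
tiltfix rot xy (0.004, 0.0)
lin [[-0.0, -0.003, 0.017]] rotz each -0.003
```

servo_tool(linear=[[0,-0.003,0.008],[0,0,0.007],[0,0,0],[0,0,0],[0,0,0],[0,0,0]], rot=[[0.004,0,0],[0,0,0],[0,0,0],[0,0,0],[0,0,0],[0,0,0]], claw=[0.4,0.4,0.4,-1,-1,-1])

```text
clock: 3.1
eef_pos: [0.4351, -0.2924, 0.0113]
tool_rot: [[0.617, 0.787, 0.003], [0.787, -0.617, -0.002], [-0.0, 0.004, -1.0]]
wrist_force: [0.4, 0.4, 0.3]
width: 0.0338
```

```bash
python3 plan.py .4336 -.2913 .008 .909 1
```

```text
now [ 0.4351 -0.2924  0.0113] yaw 0.906 dyaw 0.003 w 0.0338 F [0.4 0.4 0.3] t 3.1 tilt [-0.     0.004]
tiltfix rot xy (0.004, 0.0)
lin [[-0.0, -0.002, 0.003]] rotz each -0.003
```

servo_tool(linear=[[0,0,0],[0,0,-0.02],[0,0,-0.04],[0,0,-0.04],[0,0,-0.02],[0,0,0]], rot=[[0,0,0],[0,0,0],[0,0,0],[0,0,0],[0,0,0],[0,0,0]], claw=[-1,-1,-1,-1,-1,-1])

```text
clock: 3.85
eef_pos: [0.4342, -0.2916, 0.1341]
tool_rot: [[0.617, 0.787, 0.002], [0.787, -0.617, -0.001], [-0.0, 0.002, -1.0]]
wrist_force: [-0.0, 0.8, 0.5]
width: 0.0002
```

```bash
python3 plan.py .4943 .2687 .12 3.0816 16
python3 - <<'E'
from h import *
for n in ("top","side"):
    im,d=get_image(n); np.savez(f'pics/{n}1.npz',im=im,d=d)
    p=proj(n,get_obs()['eef_pos']).astype(int); print(n,p)
    u,v=np.clip(p[0]-50,0,412),np.clip(p[1]-50,0,284)
    cv2.imwrite(f'pics/{n}1.png',cv2.resize(im[v:v+100,u:u+100,::-1],None,fx=5,fy=5))
E
```

```text
now [ 0.4342 -0.2916  0.1341] yaw 0.906 dyaw 2.175 w 0.0002 F [-0.   0.8  0.5] t 3.85 tilt [-0.     0.002]
tiltfix rot xy (0.002, 0.0)
lin [[0.03, -0.019, 0.001], [0.032, -0.014, 0.001], [0.034, -0.01, 0.001], [0.035, -0.005, 0.001], [0.035, -0.0, 0.001], [0.035, 0.004, 0.001], [0.034, 0.009, 0.001], [0.033, 0.014, 0.001], [0.03, 0.018, 0.001], [0.028, 0.022, 0.001], [0.024, 0.025, 0.001], [0.021, 0.028, 0.001], [0.017, 0.031, 0.001], [0.012, 0.033, 0.001], [0.008, 0.034, 0.001], [0.003, 0.035, 0.001]] rotz each -0.136
top [358 174]
side [316 221]
```

View pics/side1.png

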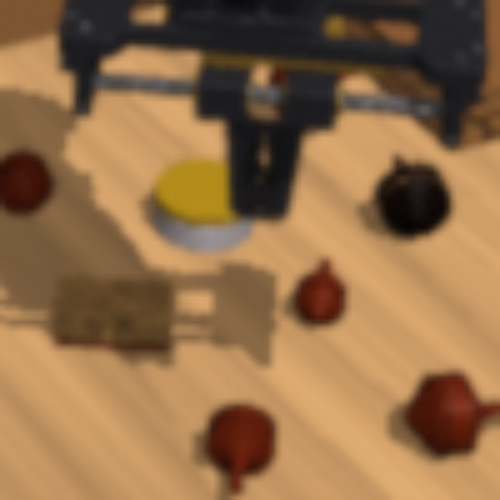

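Run:
```python
from fit import *
i0,_=load('pics/side0.npz')
im,d=load('pics/side1.npz'); 
for D,g in [(35,(.4336,-.2913,-2.2325)),(28,(.5385,-.2129,.838)),(42,(.5334,-.3289,-.3558))]:
    print(D,fit('side',im,D,*g))
    u,v=proj('side',np.array([g[0],g[1],D/2000])).round(0).astype(int); W=pts('side',d); print(u,v,W[v-2:v+3:2,u-2:u+3:2].reshape(-1,3).round(3)[::2])
cv2.imwrite('pics/s1full.png',im[:,:,::-1])
it,_=load('pics/top1.npz'); cv2.imwrite('pics/t1full.png',cv2.resize(it[:,:,::-1],None,fx=1.5,fy=1.5))
```

```text
35 (array([ 0.43261554, -0.29207909, -2.25175979]), np.float64(1809.470427855617), np.float64(2001.626677855617))
314 258 [[ 0.424 -0.295  0.032]
 [ 0.431 -0.302  0.035]
 [ 0.427 -0.3    0.028]
 [ 0.422 -0.299  0.023]
 [ 0.431 -0.304  0.023]]
28 (array([ 0.53798836, -0.2123233 ,  0.8637174 ]), np.float64(1776.0118339032142), np.float64(1885.5430839032142))
330 230 [[ 0.53  -0.216  0.028]
 [ 0.542 -0.218  0.025]
 [ 0.534 -0.22   0.022]
 [ 0.525 -0.223  0.02 ]
 [ 0.534 -0.228  0.021]]
42 (array([ 0.53266079, -0.32896866, -0.27191796]), np.float64(1710.0706169657337), np.float64(1947.0138819246254))
355 253 [[ 0.52  -0.334  0.038]
 [ 0.529 -0.338  0.038]
 [ 0.524 -0.338  0.033]
 [ 0.515 -0.341  0.033]
 [ 0.524 -0.346  0.032]]
```

View pics/t1full.png

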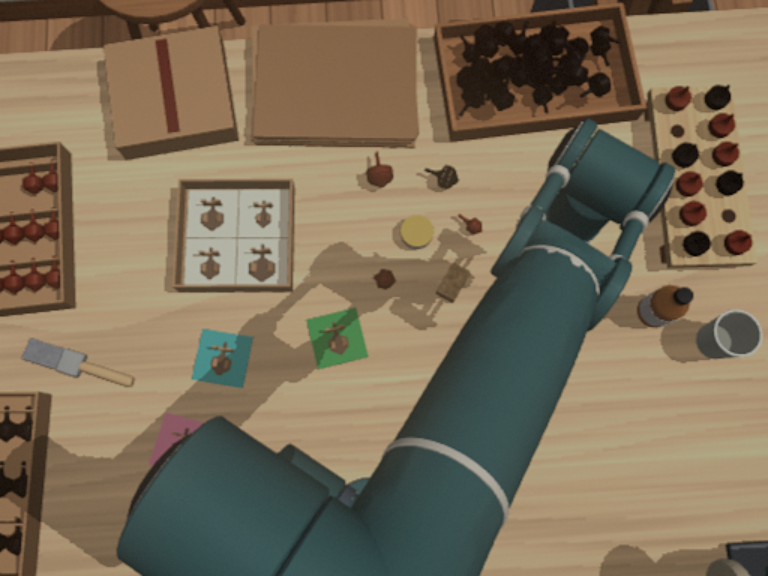

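View pics/s1full.png

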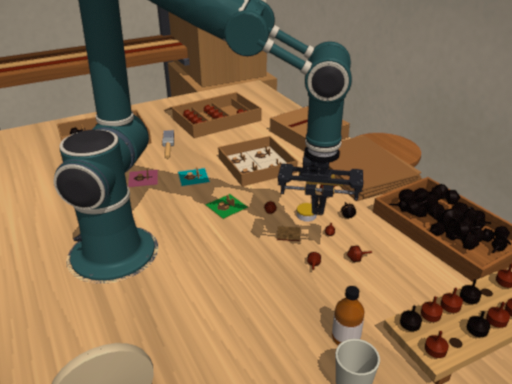

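Run:
```python
from h import *
o=get_obs(); print(o['eef_pos'],o['clock'],o['width'],o['qpos'].round(3))
im,d=load('pics/side1.npz'); W=pts('side',d)
print(proj('side',o['eef_pos']))
for v in range(190,226,3): print(v,[ (W[v,u].round(3).tolist(), im[v,u].tolist()) for u in (316,319)])
```

```text
[ 0.43286591 -0.29065468  0.13185921] 3.95 0.0004105513014092873 [-0.639  0.042  2.015 -0.     1.086  0.026]
[316.34846782 221.70817169]
190 [([0.413, -0.308, 0.237], [86, 77, 67]), ([0.415, -0.316, 0.241], [85, 81, 82])]
193 [([0.627, -0.019, -0.003], [101, 78, 52]), ([0.63, -0.03, 0.003], [127, 97, 63])]
196 [([0.429, -0.286, 0.204], [23, 22, 23]), ([0.437, -0.287, 0.202], [27, 23, 24])]
199 [([0.422, -0.297, 0.204], [21, 20, 20]), ([0.43, -0.297, 0.202], [46, 37, 30])]
202 [([0.423, -0.296, 0.195], [22, 21, 19]), ([0.429, -0.3, 0.195], [95, 73, 51])]
205 [([0.423, -0.297, 0.187], [19, 18, 18]), ([0.428, -0.303, 0.189], [32, 27, 21])]
208 [([0.424, -0.297, 0.178], [25, 22, 24]), ([0.428, -0.303, 0.181], [23, 21, 22])]
211 [([0.427, -0.295, 0.168], [26, 24, 25]), ([0.432, -0.299, 0.169], [27, 24, 26])]
214 [([0.425, -0.297, 0.161], [73, 63, 57]), ([0.43, -0.302, 0.163], [71, 56, 42])]
217 [([0.554, -0.127, -0.001], [180, 145, 112]), ([0.561, -0.131, -0.001], [206, 157, 103])]
220 [([0.545, -0.139, -0.001], [210, 160, 105]), ([0.552, -0.144, 0.0], [206, 157, 103])]
223 [([0.535, -0.153, 0.002], [194, 148, 97]), ([0.546, -0.153, -0.003], [210, 159, 105])]
```

Run:
```python
from h import *
im,d=load('pics/side0.npz'); W=pts('side',d)
p=np.array([.2975,-.6052,.2123]);y=np.array([.441,-.897,0])
for s in (-1,1): print('proj tip',proj('side',p+s*y*.053))
c=cv2.resize(im[200:330,290:450,::-1],None,fx=5,fy=5); cv2.imwrite('pics/g0.png',c)
dark=(im.max(2)<60)
for s in (-1,1):
    u,v=proj('side',p+s*y*.053)
    u0,v0=int(u),int(v)
    sub=np.zeros_like(dark); sub[v0-40:v0+25,u0-20:u0+20]=1
    m=dark&sub&np.isfinite(W[...,2])&(W[...,2]>.15); 
    Q=W[m]; Q=Q[np.argsort(Q[:,2])][:12]; print(Q.round(3)[::3])
```

```text
proj tip [330.47990905 290.5137087 ]
proj tip [387.88528343 317.0019162 ]
[[ 0.268 -0.564  0.24 ]
 [ 0.269 -0.565  0.241]
 [ 0.269 -0.568  0.243]
 [ 0.266 -0.561  0.244]]
[[ 0.313 -0.656  0.241]
 [ 0.31  -0.652  0.242]
 [ 0.313 -0.658  0.244]
 [ 0.313 -0.653  0.245]]
```

View pics/g0.png

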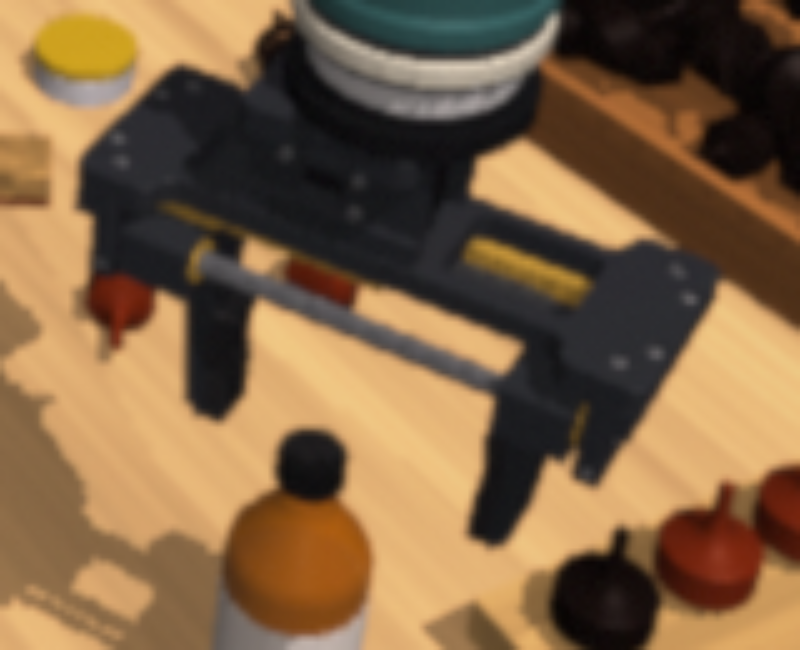

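```bash
python3 - <<'E'
from h import *
im,d=load('pics/side0.npz'); W=pts('side',d)
for a in [(590,478),(590,465),(580,440),(490,535),(490,530),(490,520),(490,510),(212,410),(212,400),(105,270),(500,400)]:
    u,v=int(290+a[0]/5),int(200+a[1]/5); print(a,W[v,u].round(3),im[v,u])
E
python3 plan.py .4336 -.2913 .06 .909 2
```

```text
(590, 478) [ 0.304 -0.695  0.308] [46 44 46]
(590, 465) [ 0.304 -0.694  0.311] [37 37 40]
(580, 440) [ 0.303 -0.69   0.318] [34 30 28]
(490, 535) [ 0.311 -0.658  0.245] [26 25 27]
(490, 530) [ 0.311 -0.657  0.246] [23 22 26]
(490, 520) [ 0.312 -0.656  0.249] [22 22 24]
(490, 510) [ 0.311 -0.655  0.254] [21 21 23]
(212, 410) [ 0.269 -0.565  0.241] [36 31 29]
(212, 400) [ 0.269 -0.564  0.245] [24 22 24]
(105, 270) [ 0.233 -0.549  0.306] [39 31 32]
(500, 400) [ 0.29  -0.67   0.323] [31 31 33]
now [ 0.4329 -0.2907  0.1319] yaw 0.906 dyaw 0.003 w 0.0004 F [-0.3 -0.2 -0.1] t 3.95 tilt [-0.    -0.002]
tiltfix rot xy (-0.002, 0.0)
lin [[-0.0, 0.0, 0.036], [-0.0, 0.0, 0.036]] rotz each -0.001
```

servo_tool(linear=[[0,0,0],[0,0,0.01],[0,0,0.03],[0,0,0.03],[0,0,0.03],[0,0,0.02],[0,0,0.01],[0,0,0.0]], rot=[[0,0,0],[0,0,0],[0,0,0],[0,0,0],[0,0,0],[0,0,0],[0,0,0],[0,0,0]], claw=[0.4,0.4,0.4,0.4,0.4,0.4,0.4,0.4])

```text
clock: 4.95
eef_pos: [0.4258, -0.2855, -0.0127]
tool_rot: [[0.617, 0.787, -0.014], [0.787, -0.617, 0.01], [-0.001, -0.018, -1.0]]
wrist_force: [-0.1, 0.3, -1.5]
width: 0.0617
```

```bash
python3 plan.py .4336 -.2913 -.0175 .909 2;  cat > look.py <<'E'
import sys; from h import *
n,tag=sys.argv[1],sys.argv[2]; im,d=get_image(n); np.savez(f'pics/{tag}.npz',im=im,d=d)
o=get_obs(); p=proj(n,o['eef_pos']+[0,0,.026])
if len(sys.argv)>3: p=np.array([float(sys.argv[3]),float(sys.argv[4])])
u,v=int(np.clip(p[0]-50,0,412)),int(np.clip(p[1]-50,0,284)); print('crop origin',u,v,'tip',p.round(1))
c=cv2.resize(im[v:v+100,u:u+100,::-1],None,fx=5,fy=5,interpolation=cv2.INTER_CUBIC); cv2.imwrite(f'pics/{tag}.png',c)
E
python3 look.py side s2
```

```text
now [ 0.4258 -0.2855 -0.0127] yaw 0.906 dyaw 0.003 w 0.0617 F [-0.1  0.3 -1.5] t 4.95 tilt [-0.001 -0.018]
tiltfix rot xy (-0.018, 0.001)
lin [[0.0, 0.005, 0.002], [0.0, 0.005, 0.002]] rotz each -0.001
crop origin 260 209 tip [310.2 259.3]
```

View pics/s2.png

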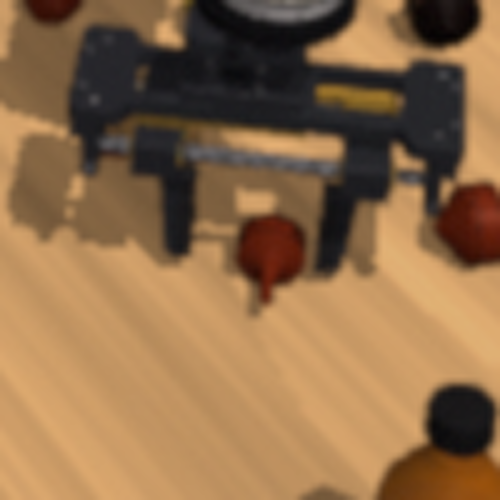

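servo_tool(linear=[[0,0.009,0.003],[0,0,0],[0,0,0]], rot=[[-0.018,0,0],[0,0,0],[0,0,0]], claw=[0.4,0.4,0.4])

```text
clock: 5.38
eef_pos: [0.4358, -0.2932, -0.0132]
tool_rot: [[0.617, 0.787, 0.006], [0.787, -0.617, -0.005], [-0.0, 0.008, -1.0]]
wrist_force: [-0.0, 0.5, -0.9]
width: 0.0619
```

```bash
python3 plan.py .4336 -.2913 -.0175 .909 1
```

```text
now [ 0.4358 -0.2932 -0.0132] yaw 0.906 dyaw 0.003 w 0.0619 F [-0.   0.5 -0.9] t 5.38 tilt [-0.     0.008]
tiltfix rot xy (0.008, 0.0)
lin [[0.0, -0.003, 0.004]] rotz each -0.003
```

servo_tool(linear=[[0,-0.002,0.003],[0,0,0],[0,0,0],[0,0,0],[0,0,0],[0,0,0]], rot=[[0.005,0,0],[0,0,0],[0,0,0],[0,0,0],[0,0,0],[0,0,0]], claw=[0.3,-1,-1,-1,-1,-1])

```text
clock: 6.12
eef_pos: [0.4345, -0.2922, -0.0157]
tool_rot: [[0.617, 0.787, 0.002], [0.787, -0.617, -0.002], [-0.0, 0.003, -1.0]]
wrist_force: [-0.5, 0.1, 0.0]
width: 0.0343
```

```bash
python3 plan.py .4336 -.2913 -.0175 .909 1
```

```text
now [ 0.4345 -0.2922 -0.0157] yaw 0.906 dyaw 0.003 w 0.0343 F [-0.5  0.1  0. ] t 6.12 tilt [-0.     0.003]
tiltfix rot xy (0.003, 0.0)
lin [[0.0, -0.001, 0.002]] rotz each -0.003
```

servo_tool(linear=[[0,0,-0.02],[0,0,-0.035],[0,0,-0.035],[0,0,-0.02],[0,0,0]], rot=[[0,0,0],[0,0,0],[0,0,0],[0,0,0],[0,0,0]], claw=[-1,-1,-1,-1,-1])

```text
clock: 6.75
eef_pos: [0.4333, -0.2912, 0.0963]
tool_rot: [[0.617, 0.787, 0.0], [0.787, -0.617, -0.001], [-0.0, 0.001, -1.0]]
wrist_force: [0.4, 0.6, -0.2]
width: 0.034
```

```bash
python3 plan.py .4943 .2687 .13 3.0816 16;python3 look.py side s3
```

```text
now [ 0.4333 -0.2912  0.0963] yaw 0.906 dyaw 2.175 w 0.034 F [ 0.4  0.6 -0.2] t 6.75 tilt [-0.     0.001]
tiltfix rot xy (0.001, 0.0)
lin [[0.03, -0.019, -0.002], [0.032, -0.014, -0.002], [0.034, -0.01, -0.002], [0.035, -0.005, -0.002], [0.035, -0.0, -0.002], [0.035, 0.004, -0.002], [0.034, 0.009, -0.002], [0.032, 0.014, -0.002], [0.03, 0.018, -0.002], [0.028, 0.022, -0.002], [0.024, 0.025, -0.002], [0.021, 0.028, -0.002], [0.017, 0.031, -0.002], [0.012, 0.033, -0.002], [0.008, 0.034, -0.002], [0.003, 0.035, -0.002]] rotz each -0.136
crop origin 266 175 tip [316.  225.3]
```

View pics/s3.png

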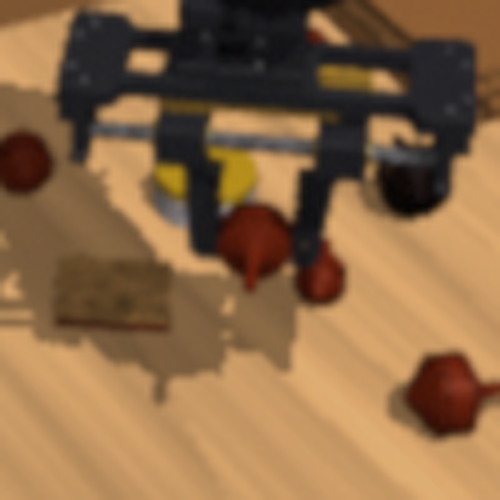

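servo_tool(linear=[[0.03,-0.019,-0.002],[0.032,-0.014,-0.002],[0.034,-0.01,-0.002],[0.035,-0.005,-0.002],[0.035,-0.0,-0.002],[0.035,0.004,-0.002],[0.034,0.009,-0.002],[0.032,0.014,-0.002]], rot=[[0,0,-0.136],[0,0,-0.136],[0,0,-0.136],[0,0,-0.136],[0,0,-0.136],[0,0,-0.136],[0,0,-0.136],[0,0,-0.136]], claw=[-1,-1,-1,-1,-1,-1,-1,-1])

```text
clock: 7.8
eef_pos: [0.4522, -0.002, 0.0992]
tool_rot: [[-0.438, 0.899, -0.02], [0.899, 0.438, 0.006], [0.014, -0.015, -1.0]]
wrist_force: [0.6, 0.6, 0.6]
width: 0.0342
```

```bash
python3 plan.py .4943 .2687 .13 3.0816 9
```

```text
now [ 0.4522 -0.002   0.0992] yaw 2.024 dyaw 1.058 w 0.0342 F [0.6 0.6 0.6] t 7.8 tilt [ 0.014 -0.015]
tiltfix rot xy (-0.015, -0.014)
lin [[0.025, 0.017, -0.003], [0.023, 0.02, -0.003], [0.02, 0.023, -0.003], [0.017, 0.025, -0.003], [0.014, 0.027, -0.003], [0.011, 0.028, -0.003], [0.008, 0.029, -0.003], [0.004, 0.03, -0.003], [0.001, 0.03, -0.003]] rotz each -0.118
```

servo_tool(linear=[[0.025,0.017,-0.003],[0.023,0.02,-0.003],[0.02,0.023,-0.003],[0.017,0.025,-0.003],[0.014,0.027,-0.003],[0.011,0.028,-0.003],[0.008,0.029,-0.003],[0.004,0.028,-0.003],[0.001,0.02,-0.003],[0,0,0]], rot=[[-0.015,-0.014,-0.118],[0,0,-0.118],[0,0,-0.118],[0,0,-0.118],[0,0,-0.118],[0,0,-0.118],[0,0,-0.118],[0,0,-0.118],[0,0,-0.1],[0,0,0]], claw=[-1,-1,-1,-1,-1,-1,-1,-1,-1,-1])

```text
clock: 9.05
eef_pos: [0.4762, 0.2638, 0.1079]
tool_rot: [[-0.999, 0.034, -0.027], [0.035, 0.999, -0.007], [0.026, -0.008, -1.0]]
wrist_force: [-0.4, 0.1, 0.7]
width: 0.0345
```

```bash
python3 plan.py .4943 .2687 .06 3.0816 2
```

```text
now [0.4762 0.2638 0.1079] yaw 3.107 dyaw -0.025 w 0.0345 F [-0.4  0.1  0.7] t 9.05 tilt [ 0.026 -0.008]
tiltfix rot xy (-0.008, -0.026)
lin [[-0.009, 0.003, 0.024], [-0.009, 0.003, 0.024]] rotz each 0.013
```

servo_tool(linear=[[-0.012,0.004,0.01],[-0.003,0,0.02],[0,0,0]], rot=[[-0.008,-0.02,0.02],[0,0,0],[0,0,0]], claw=[-1,-1,-1])

```text
clock: 9.43
eef_pos: [0.4884, 0.2639, 0.0729]
tool_rot: [[-0.998, 0.061, -0.012], [0.061, 0.998, -0.003], [0.011, -0.004, -1.0]]
wrist_force: [-0.3, 0.2, -0.4]
width: 0.034
```

```bash
python3 plan.py .4943 .2687 .03 3.0816 2
```

```text
now [0.4884 0.2639 0.0729] yaw 3.081 dyaw 0.001 w 0.034 F [-0.3  0.2 -0.4] t 9.43 tilt [ 0.011 -0.004]
tiltfix rot xy (-0.004, -0.011)
lin [[-0.003, 0.003, 0.021], [-0.003, 0.003, 0.021]] rotz each -0.0
```

servo_tool(linear=[[-0.005,0.005,0.01],[0,0,0.02],[0,0,0]], rot=[[-0.003,-0.009,0],[0,0,0],[0,0,0]], claw=[-1,-1,-1])

```text
clock: 9.8
eef_pos: [0.4943, 0.2679, 0.0421]
tool_rot: [[-0.998, 0.064, -0.001], [0.064, 0.998, -0.001], [0.001, -0.001, -1.0]]
wrist_force: [-1.0, -0.7, -0.3]
width: 0.0341
```

```bash
python3 plan.py .4943 .2687 .01 3.0816 2;python3 look.py side s4;python3 look.py top t4
```

```text
now [0.4943 0.2679 0.0421] yaw 3.077 dyaw 0.004 w 0.0341 F [-1.  -0.7 -0.3] t 9.8 tilt [ 0.001 -0.001]
tiltfix rot xy (-0.001, -0.001)
lin [[0.0, 0.0, 0.016], [0.0, 0.0, 0.016]] rotz each -0.002
crop origin 186 94 tip [236.2 144.5]
crop origin 84 121 tip [134.8 171. ]
```

View pics/s4.png

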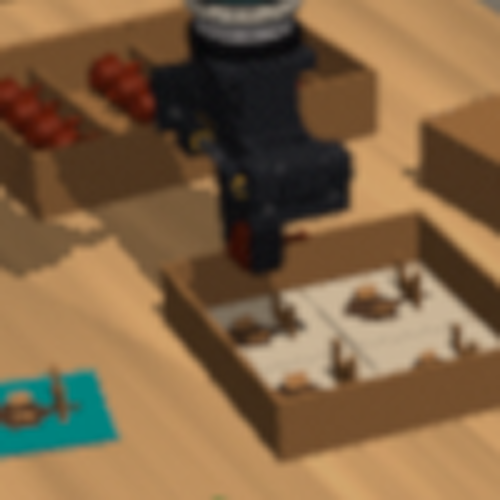

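View pics/t4.png

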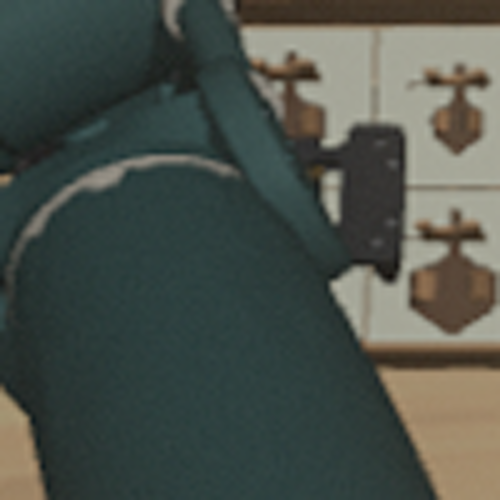

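servo_tool(linear=[[0,0,0.015],[0,0,0.015],[0,0,0],[0,0,0]], rot=[[0,0,0],[0,0,0],[0,0,0],[0,0,0]], claw=[-1,-1,-1,-1])

```text
clock: 10.4
eef_pos: [0.4972, 0.2694, 0.0135]
tool_rot: [[-0.998, 0.064, 0.005], [0.064, 0.998, 0.002], [-0.005, 0.002, -1.0]]
wrist_force: [-0.0, -0.2, -0.5]
width: 0.0341
```

```bash
python3 plan.py .4943 .2687 -.004 3.0816 1
```

```text
now [0.4972 0.2694 0.0135] yaw 3.077 dyaw 0.004 w 0.0341 F [-0.  -0.2 -0.5] t 10.4 tilt [-0.005  0.002]
tiltfix rot xy (0.002, 0.005)
lin [[0.003, -0.001, 0.017]] rotz each -0.004
```

servo_tool(linear=[[0.002,-0.001,0.006],[0,0,0.005],[0,0,0.003],[0,0,0]], rot=[[0.002,0.004,0],[0,0,0],[0,0,0],[0,0,0]], claw=[-1,-1,-1,-1])

```text
clock: 10.9
eef_pos: [0.4953, 0.2687, -0.001]
tool_rot: [[-0.998, 0.064, 0.001], [0.064, 0.998, 0.001], [-0.001, 0.001, -1.0]]
wrist_force: [-0.1, -0.5, -1.2]
width: 0.0335
```

```bash
python3 plan.py .4943 .2687 -.004 3.0816 1
```

```text
now [ 0.4953  0.2687 -0.001 ] yaw 3.078 dyaw 0.004 w 0.0335 F [-0.1 -0.5 -1.2] t 10.9 tilt [-0.001  0.001]
tiltfix rot xy (0.001, 0.001)
lin [[0.001, -0.0, 0.003]] rotz each -0.004
```

servo_tool(linear=[[0,0,0.0015],[0,0,0.0015],[0,0,0]], rot=[[0,0,0],[0,0,0],[0,0,0]], claw=[-1,-1,-1])

```text
clock: 11.28
eef_pos: [0.4957, 0.2688, -0.0039]
tool_rot: [[-0.998, 0.064, 0.002], [0.064, 0.998, 0.001], [-0.002, 0.001, -1.0]]
wrist_force: [0.2, 0.6, -0.5]
width: 0.0341
```

servo_tool(linear=[[0,0,0.0015],[0,0,0.001],[0,0,0]], rot=[[0,0,0],[0,0,0],[0,0,0]], claw=[-1,-1,-1])

```text
clock: 11.65
eef_pos: [0.4959, 0.2689, -0.0057]
tool_rot: [[-0.998, 0.064, 0.002], [0.064, 0.998, 0.001], [-0.002, 0.001, -1.0]]
wrist_force: [-0.6, -0.6, 0.4]
width: 0.0338
```

servo_tool(linear=[[0,0,0.001],[0,0,0.001],[0,0,0]], rot=[[0,0,0],[0,0,0],[0,0,0]], claw=[-1,-1,-1])

```text
clock: 12.02
eef_pos: [0.4961, 0.2689, -0.0056]
tool_rot: [[-0.998, 0.064, 0.002], [0.064, 0.998, 0.001], [-0.002, 0.001, -1.0]]
wrist_force: [-0.0, 0.3, 0.1]
width: 0.0343
```

servo_tool(linear=[[0,0,0],[0,0,0],[0,0,0]], rot=[[0,0,0],[0,0,0],[0,0,0]], claw=[0,0,0])

```text
clock: 12.4
eef_pos: [0.4963, 0.269, -0.0062]
tool_rot: [[-0.998, 0.064, 0.002], [0.064, 0.998, 0.001], [-0.002, 0.001, -1.0]]
wrist_force: [0.3, 0.2, 0.1]
width: 0.0439
```

servo_tool(linear=[[0,0,-0.01],[0,0,-0.03],[0,0,-0.04],[0,0,-0.04],[0,0,0]], rot=[[0,0,0],[0,0,0],[0,0,0],[0,0,0],[0,0,0]], claw=[0,0,0,0,0])

```text
clock: 13.02
eef_pos: [0.4961, 0.2689, 0.1189]
tool_rot: [[-0.998, 0.064, 0.002], [0.064, 0.998, 0.001], [-0.002, 0.001, -1.0]]
wrist_force: [-0.9, -0.9, -0.6]
width: 0.0441
```

```bash
python3 plan.py .5385 -.2129 .13 .838 16; python3 look.py side s5 236 165
```

```text
now [0.4961 0.2689 0.1189] yaw 3.078 dyaw -2.24 w 0.0441 F [-0.9 -0.9 -0.6] t 13.03 tilt [-0.002  0.001]
tiltfix rot xy (0.001, 0.002)
lin [[-0.005, -0.03, -0.001], [-0.009, -0.029, -0.001], [-0.013, -0.027, -0.001], [-0.016, -0.025, -0.001], [-0.02, -0.023, -0.001], [-0.023, -0.02, -0.001], [-0.025, -0.017, -0.001], [-0.027, -0.013, -0.001], [-0.029, -0.009, -0.001], [-0.03, -0.005, -0.001], [-0.03, -0.001, -0.001], [-0.03, 0.004, -0.001], [-0.029, 0.008, -0.001], [-0.028, 0.012, -0.001], [-0.026, 0.016, -0.001], [-0.023, 0.019, -0.001]] rotz each 0.14
crop origin 186 115 tip [236. 165.]
```

View pics/s5.png

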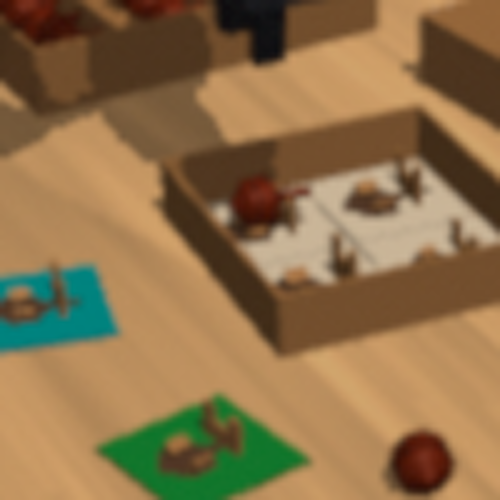

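servo_tool(linear=[[-0.005,-0.03,-0.001],[-0.009,-0.029,-0.001],[-0.013,-0.027,-0.001],[-0.016,-0.025,-0.001],[-0.02,-0.023,-0.001],[-0.023,-0.02,-0.001],[-0.025,-0.017,-0.001],[-0.027,-0.013,-0.001],[-0.029,-0.009,-0.001],[-0.03,-0.005,-0.001]], rot=[[0,0,0.14],[0,0,0.14],[0,0,0.14],[0,0,0.14],[0,0,0.14],[0,0,0.14],[0,0,0.14],[0,0,0.14],[0,0,0.14],[0,0,0.14]], claw=[0.2,0.2,0.2,0.2,0.2,0.2,0.2,0.2,0.2,0.2])

```text
clock: 14.32
eef_pos: [0.5031, -0.0421, 0.1111]
tool_rot: [[-0.065, 0.997, -0.029], [0.998, 0.065, -0.004], [-0.002, -0.029, -1.0]]
wrist_force: [-0.3, 0.7, -0.5]
width: 0.0526
```

```bash
python3 plan.py .5385 -.2129 .12 .838 7
```

```text
now [ 0.5031 -0.0421  0.1111] yaw 1.636 dyaw -0.798 w 0.0526 F [-0.3  0.7 -0.5] t 14.32 tilt [-0.002 -0.029]
tiltfix rot xy (-0.029, 0.002)
lin [[-0.025, 0.003, -0.001], [-0.024, 0.006, -0.001], [-0.023, 0.009, -0.001], [-0.022, 0.012, -0.001], [-0.021, 0.014, -0.001], [-0.019, 0.016, -0.001], [-0.017, 0.018, -0.001]] rotz each 0.114
```

servo_tool(linear=[[-0.025,0.003,-0.001],[-0.024,0.006,-0.001],[-0.023,0.009,-0.001],[-0.022,0.012,-0.001],[-0.021,0.014,-0.001],[-0.019,0.014,-0.001],[-0.012,0.012,0],[0,0,0]], rot=[[-0.025,0.002,0.114],[0,0,0.114],[0,0,0.114],[0,0,0.114],[0,0,0.114],[0,0,0.114],[0,0,0.09],[0,0,0]], claw=[0.2,0.2,0.2,0.2,0.2,0.2,0.2,0.2])

```text
clock: 15.32
eef_pos: [0.5215, -0.209, 0.1019]
tool_rot: [[0.673, 0.739, -0.027], [0.74, -0.673, 0.007], [-0.014, -0.025, -1.0]]
wrist_force: [-0.6, 0.6, 0.0]
width: 0.0525
```

```bash
python3 plan.py .5385 -.2129 .06 .838 2
```

```text
now [ 0.5215 -0.209   0.1019] yaw 0.833 dyaw 0.005 w 0.0525 F [-0.6  0.6  0. ] t 15.32 tilt [-0.014 -0.025]
tiltfix rot xy (-0.025, 0.014)
lin [[0.004, 0.008, 0.021], [0.004, 0.008, 0.021]] rotz each -0.003
```

servo_tool(linear=[[0.007,0.013,0.01],[0,0,0.02],[0,0,0.015],[0,0,0]], rot=[[-0.022,0.012,0],[0,0,0],[0,0,0],[0,0,0]], claw=[0.2,0.2,0.2,0.2])

```text
clock: 15.82
eef_pos: [0.5324, -0.2087, 0.0514]
tool_rot: [[0.668, 0.744, -0.009], [0.744, -0.668, 0.005], [-0.003, -0.01, -1.0]]
wrist_force: [0.1, -0.1, 0.4]
width: 0.0532
```

```bash
python3 plan.py .5385 -.2129 -.018 .838 3
```

```text
now [ 0.5324 -0.2087  0.0514] yaw 0.839 dyaw -0.001 w 0.0532 F [ 0.1 -0.1  0.4] t 15.82 tilt [-0.003 -0.01 ]
tiltfix rot xy (-0.01, 0.003)
lin [[0.0, 0.002, 0.023], [0.0, 0.002, 0.023], [0.0, 0.002, 0.023]] rotz each 0.0
```

servo_tool(linear=[[0.001,0.007,0.01],[0,0,0.01],[0,0,0]], rot=[[-0.01,0.003,0],[0,0,0],[0,0,0]], claw=[0.2,0.2,0.2])

```text
clock: 16.2
eef_pos: [0.5391, -0.2127, 0.0308]
tool_rot: [[0.667, 0.745, 0.002], [0.745, -0.667, -0.001], [0.001, 0.002, -1.0]]
wrist_force: [-0.9, -0.4, 0.8]
width: 0.0529
```

```bash
python3 plan.py .5385 -.2129 -.018 .838 3
```

```text
now [ 0.5391 -0.2127  0.0308] yaw 0.84 dyaw -0.002 w 0.0529 F [-0.9 -0.4  0.8] t 16.2 tilt [0.001 0.002]
tiltfix rot xy (0.002, -0.001)
lin [[-0.0, -0.0, 0.016], [-0.0, -0.0, 0.016], [-0.0, -0.0, 0.016]] rotz each 0.001
```

servo_tool(linear=[[0,0,0.016],[0,0,0.016],[0,0,0.012],[0,0,0],[0,0,0]], rot=[[0,0,0],[0,0,0],[0,0,0],[0,0,0],[0,0,0]], claw=[0.2,0.2,0.2,0.2,0.2])

```text
clock: 16.82
eef_pos: [0.5392, -0.2128, -0.0166]
tool_rot: [[0.667, 0.745, 0.002], [0.745, -0.667, -0.0], [0.001, 0.002, -1.0]]
wrist_force: [-0.4, 0.1, -0.4]
width: 0.0529
```

```bash
python3 plan.py .5385 -.2129 -.018 .838 1; python3 look.py side s6
```

```text
now [ 0.5392 -0.2128 -0.0166] yaw 0.84 dyaw -0.002 w 0.0529 F [-0.4  0.1 -0.4] t 16.82 tilt [0.001 0.002]
tiltfix rot xy (0.002, -0.001)
lin [[-0.001, -0.0, 0.001]] rotz each 0.002
crop origin 279 181 tip [329.7 231.7]
```

View pics/s6.png

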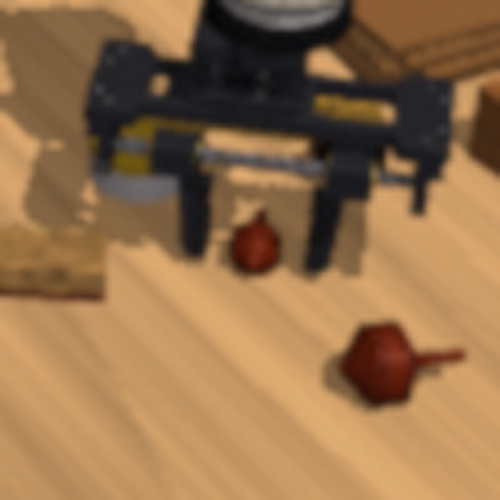

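servo_tool(linear=[[0,0,0.001],[0,0,0],[0,0,0],[0,0,0],[0,0,0],[0,0,0]], rot=[[0,0,0],[0,0,0],[0,0,0],[0,0,0],[0,0,0],[0,0,0]], claw=[-1,-1,-1,-1,-1,-1])

```text
clock: 17.62
eef_pos: [0.5404, -0.2133, -0.0159]
tool_rot: [[0.667, 0.745, 0.005], [0.745, -0.667, -0.002], [0.002, 0.005, -1.0]]
wrist_force: [0.1, -0.2, -0.5]
width: 0.0272
```

servo_tool(linear=[[0,0,-0.02],[0,0,-0.035],[0,0,-0.035],[0,0,-0.03],[0,0,0]], rot=[[0,0,0],[0,0,0],[0,0,0],[0,0,0],[0,0,0]], claw=[-1,-1,-1,-1,-1])

```text
clock: 18.25
eef_pos: [0.5407, -0.2135, 0.1127]
tool_rot: [[0.667, 0.745, 0.008], [0.745, -0.667, -0.003], [0.003, 0.007, -1.0]]
wrist_force: [-0.0, 0.1, -0.5]
width: 0.0274
```

```bash
python3 plan.py .5825 .1693 .11 -.06 12
```

```text
now [ 0.5407 -0.2135  0.1127] yaw 0.84 dyaw -0.9 w 0.0274 F [-0.   0.1 -0.5] t 18.25 tilt [0.003 0.007]
tiltfix rot xy (0.007, -0.003)
lin [[0.026, -0.019, 0.0], [0.025, -0.021, 0.0], [0.023, -0.022, 0.0], [0.021, -0.024, 0.0], [0.019, -0.026, 0.0], [0.017, -0.027, 0.0], [0.015, -0.028, 0.0], [0.013, -0.029, 0.0], [0.011, -0.03, 0.0], [0.009, -0.031, 0.0], [0.006, -0.031, 0.0], [0.004, -0.032, 0.0]] rotz each 0.075
```

servo_tool(linear=[[0.026,-0.019,0],[0.025,-0.021,0],[0.023,-0.022,0],[0.021,-0.024,0],[0.019,-0.026,0],[0.017,-0.027,0],[0.015,-0.028,0],[0.013,-0.029,0]], rot=[[0.007,-0.003,0.075],[0,0,0.075],[0,0,0.075],[0,0,0.075],[0,0,0.075],[0,0,0.075],[0,0,0.075],[0,0,0.075]], claw=[-1,-1,-1,-1,-1,-1,-1,-1])

```text
clock: 19.25
eef_pos: [0.5644, 0.0469, 0.1055]
tool_rot: [[0.977, 0.214, -0.009], [0.214, -0.977, 0.0], [-0.009, -0.002, -1.0]]
wrist_force: [0.5, -0.1, 0.4]
width: 0.027
```

```bash
python3 plan.py .5825 .1693 .11 -.06 5
```

```text
now [0.5644 0.0469 0.1055] yaw 0.215 dyaw -0.275 w 0.027 F [ 0.5 -0.1  0.4] t 19.25 tilt [-0.009 -0.002]
tiltfix rot xy (-0.002, 0.009)
lin [[0.009, -0.023, -0.001], [0.007, -0.024, -0.001], [0.006, -0.024, -0.001], [0.005, -0.024, -0.001], [0.004, -0.024, -0.001]] rotz each 0.055
```

servo_tool(linear=[[0.009,-0.023,-0.001],[0.007,-0.024,-0.001],[0.006,-0.022,-0.001],[0.004,-0.015,0],[0.002,-0.005,0],[0,0,0],[0,0,0]], rot=[[-0.002,0.009,0.055],[0,0,0.055],[0,0,0.055],[0,0,0.055],[0,0,0.03],[0,0,0],[0,0,0]], claw=[-1,-1,-1,-1,-1,-1,-1])

```text
clock: 20.12
eef_pos: [0.5742, 0.1435, 0.0999]
tool_rot: [[0.999, -0.039, -0.013], [-0.039, -0.999, -0.002], [-0.013, 0.003, -1.0]]
wrist_force: [0.4, 0.1, 0.6]
width: 0.0272
```

```bash
python3 plan.py .5825 .1693 .05 -.06 2
```

```text
now [0.5742 0.1435 0.0999] yaw -0.039 dyaw -0.021 w 0.0272 F [0.4 0.1 0.6] t 20.12 tilt [-0.013  0.003]
tiltfix rot xy (0.003, 0.013)
lin [[0.004, -0.013, 0.025], [0.004, -0.013, 0.025]] rotz each 0.011
```

servo_tool(linear=[[0.008,-0.013,0],[0,-0.012,0.01],[0,0,0.015],[0,0,0.015],[0,0,0]], rot=[[0.003,0.013,0.02],[0,0,0],[0,0,0],[0,0,0],[0,0,0]], claw=[-1,-1,-1,-1,-1])

```text
clock: 20.75
eef_pos: [0.5828, 0.1691, 0.0554]
tool_rot: [[0.998, -0.06, -0.001], [-0.06, -0.998, -0.0], [-0.001, 0.0, -1.0]]
wrist_force: [-0.4, 0.5, -0.2]
width: 0.0271
```

```bash
python3 plan.py .5835 .1693 .015 -.06 2
```

```text
now [0.5828 0.1691 0.0554] yaw -0.06 dyaw 0.0 w 0.0271 F [-0.4  0.5 -0.2] t 20.75 tilt [-0.001  0.   ]
tiltfix rot xy (0.0, 0.001)
lin [[0.0, -0.0, 0.02], [0.0, -0.0, 0.02]] rotz each -0.0
```

servo_tool(linear=[[0.001,0,0.015],[0,0,0.015],[0,0,0.01],[0,0,0.008],[0,0,0],[0,0,0]], rot=[[0,0,0],[0,0,0],[0,0,0],[0,0,0],[0,0,0],[0,0,0]], claw=[-1,-1,-1,-1,-1,-1])

```text
clock: 21.5
eef_pos: [0.5839, 0.1684, 0.0038]
tool_rot: [[0.998, -0.061, -0.002], [-0.061, -0.998, -0.0], [-0.002, 0.0, -1.0]]
wrist_force: [-0.2, 0.5, -0.0]
width: 0.0268
```

```bash
python3 plan.py .5835 .1693 -.0055 -.06 2
```

```text
now [0.5839 0.1684 0.0038] yaw -0.061 dyaw 0.001 w 0.0268 F [-0.2  0.5 -0. ] t 21.5 tilt [-0.002  0.   ]
tiltfix rot xy (0.0, 0.002)
lin [[-0.0, -0.0, 0.005], [-0.0, -0.0, 0.005]] rotz each -0.0
```

servo_tool(linear=[[0,0,0.004],[0,0,0.003],[0,0,0.001],[0,0,0]], rot=[[0,0,0],[0,0,0],[0,0,0],[0,0,0]], claw=[-1,-1,-1,-1])

```text
clock: 22.0
eef_pos: [0.585, 0.1687, -0.0035]
tool_rot: [[0.998, -0.061, 0.001], [-0.061, -0.998, 0.0], [0.001, -0.0, -1.0]]
wrist_force: [-0.4, 1.0, 0.4]
width: 0.0269
```

servo_tool(linear=[[0,0,0.001],[0,0,0]], rot=[[0,0,0],[0,0,0]], claw=[-1,-1])

```text
clock: 22.25
eef_pos: [0.585, 0.1687, -0.0044]
tool_rot: [[0.998, -0.061, 0.001], [-0.061, -0.998, 0.0], [0.001, -0.0, -1.0]]
wrist_force: [-0.2, 0.1, -0.5]
width: 0.027
```

```bash
python3 look.py side s7
```

```text
crop origin 224 113 tip [274.  163.3]
```

View pics/s7.png

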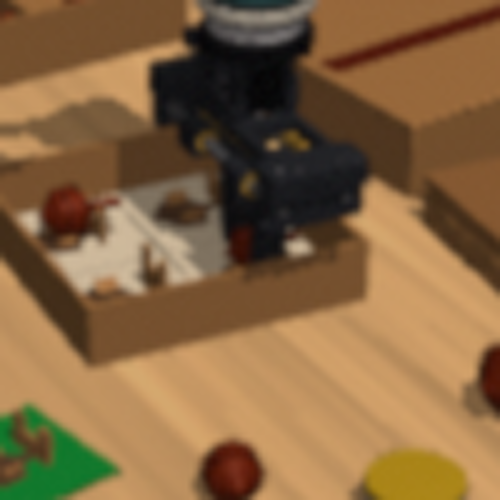

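servo_tool(linear=[[0,0,0.001],[0,0,0.001],[0,0,0],[0,0,0],[0,0,0]], rot=[[0,0,0],[0,0,0],[0,0,0],[0,0,0],[0,0,0]], claw=[-1,-1,-0.1,-0.1,-0.1])

```text
clock: 22.92
eef_pos: [0.5853, 0.1688, -0.0063]
tool_rot: [[0.998, -0.061, 0.001], [-0.061, -0.998, 0.0], [0.001, -0.001, -1.0]]
wrist_force: [0.0, -0.1, 0.3]
width: 0.0395
```

servo_tool(linear=[[0,0,-0.01],[0,0,-0.03],[0,0,-0.04],[0,0,-0.04],[0,0,0]], rot=[[0,0,0],[0,0,0],[0,0,0],[0,0,0],[0,0,0]], claw=[-0.1,-0.1,-0.1,0.1,0.5])

```text
clock: 23.55
eef_pos: [0.5853, 0.1688, 0.1193]
tool_rot: [[0.998, -0.061, 0.002], [-0.061, -0.998, 0.0], [0.002, -0.001, -1.0]]
wrist_force: [-0.1, -0.7, -0.3]
width: 0.0567
```

```bash
python3 plan.py .5334 -.3289 .11 -.355 14
```

```text
now [0.5853 0.1688 0.1193] yaw -0.061 dyaw -0.294 w 0.0567 F [-0.1 -0.7 -0.3] t 23.55 tilt [ 0.002 -0.001]
tiltfix rot xy (-0.001, -0.002)
lin [[-0.002, 0.036, 0.001], [-0.001, 0.036, 0.001], [-0.0, 0.036, 0.001], [0.001, 0.036, 0.001], [0.001, 0.036, 0.001], [0.002, 0.036, 0.001], [0.003, 0.036, 0.001], [0.004, 0.036, 0.001], [0.004, 0.035, 0.001], [0.005, 0.035, 0.001], [0.006, 0.035, 0.001], [0.007, 0.035, 0.001], [0.007, 0.035, 0.001], [0.008, 0.035, 0.001]] rotz each 0.021
```

servo_tool(linear=[[-0.002,0.036,0.001],[-0.001,0.036,0.001],[0,0.036,0.001],[0.001,0.036,0.001],[0.001,0.036,0.001],[0.002,0.036,0.001],[0.003,0.036,0.001],[0.004,0.036,0.001],[0.004,0.035,0.001],[0.005,0.035,0.001]], rot=[[0,0,0.021],[0,0,0.021],[0,0,0.021],[0,0,0.021],[0,0,0.021],[0,0,0.021],[0,0,0.021],[0,0,0.021],[0,0,0.021],[0,0,0.021]], claw=[0.5,0.5,0.5,0.5,0.5,0.5,0.5,0.5,0.5,0.5])

```text
clock: 24.8
eef_pos: [0.5381, -0.1952, 0.0994]
tool_rot: [[0.963, -0.269, -0.01], [-0.269, -0.963, 0.003], [-0.011, -0.001, -1.0]]
wrist_force: [-0.3, -0.5, -0.2]
width: 0.066
```

```bash
python3 plan.py .5334 -.3289 .11 -.345 5; python3 look.py top t8 155 155; python3 look.py side s8 355 253
python3 - <<'E'
from fit import *
im,_=load('pics/s8.npz')
f=im.astype(float)+1; R=f[...,0]/f[...,1]; np.set_printoptions(linewidth=250)
print((R[240:268:2,335:380:2]*100).astype(int))
E
```

```text
now [ 0.5381 -0.1952  0.0994] yaw -0.273 dyaw -0.072 w 0.066 F [-0.3 -0.5 -0.2] t 24.8 tilt [-0.011 -0.001]
tiltfix rot xy (-0.001, 0.011)
lin [[0.006, 0.026, -0.002], [0.007, 0.026, -0.002], [0.007, 0.026, -0.002], [0.007, 0.026, -0.002], [0.008, 0.026, -0.002]] rotz each 0.014
crop origin 105 105 tip [155. 155.]
crop origin 305 203 tip [355. 253.]
[[131 131 131 131 131 130 131 131 131 131 130 130 132 131 130 131 130 130 130 131 130 130 130]
 [130 131 131 131 131 131 131 131 131 131 130 131 130 131 130 131 131 130 130 131 130 130 130]
 [130 130 131 130 130 130 131 130 131 131 132 131 131 131 130 130 131 130 131 130 131 131 131]
 [131 130 130 130 130 130 130 131 154 182 230 229 145 130 130 131 131 130 131 131 131 131 130]
 [130 131 131 131 131 131 131 137 319 323 282 297 219 134 130 131 131 130 130 131 130 130 130]
 [131 131 131 131 131 130 132 180 360 320 268 268 260 153 133 131 133 138 139 131 130 130 132]
 [131 130 130 130 131 132 144 318 336 315 245 238 237 244 243 241 220 225 169 132 130 131 130]
 [131 131 130 130 131 131 200 345 360 325 274 291 286 290 163 144 135 131 131 130 131 131 130]
 [129 131 130 130 131 130 144 310 342 360 329 316 348 197 131 131 130 130 131 130 130 131 131]
 [130 128 129 130 130 131 131 142 317 331 308 345 332 147 130 130 131 130 130 130 131 131 130]
 [130 129 128 130 131 130 130 132 152 325 392 279 244 134 131 130 131 130 130 130 130 130 130]
 [130 130 130 128 130 130 130 131 131 136 133 133 133 130 130 130 131 130 130 131 130 130 130]
 [130 131 129 130 128 129 130 130 130 130 130 130 131 130 131 131 131 131 130 130 131 131 131]
 [130 131 131 130 128 128 129 131 131 130 130 130 130 130 131 131 130 130 130 130 130 131 131]]
```

View pics/t8.png

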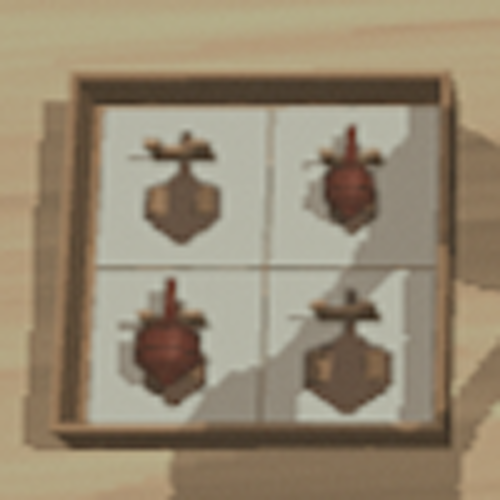

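View pics/s8.png

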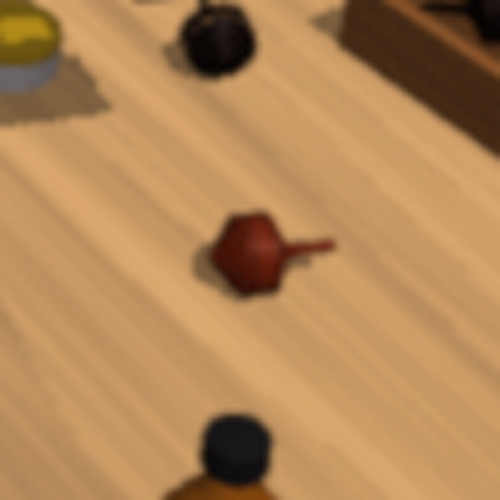

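```bash
cat > fit2.py <<'E'
from fit import *
def fit2(n,im,D,x,y,yaw,z,lo,wd):
    sp=SP[D]; parts=topmodel(*sp); p=proj(n,np.array([x,y,z])); h=26; u0,v0=int(p[0])-h,int(p[1])-h
    f=im[v0:v0+2*h,u0:u0+2*h].astype(float)+1; soft=np.clip((f[...,0]/f[...,1]-lo)/wd,0,1)
    lab,l=cv2.connectedComponents((soft>.3).astype(np.uint8)); k=l[h-3:h+4,h-3:h+4]; k=np.bincount(k[k>0]).argmax()
    soft=soft*cv2.dilate((l==k).astype(np.uint8),np.ones((3,3)))
    cost=lambda q:np.abs(render(n,parts,*q,z,(u0,v0,2*h,2*h))-soft).sum()
    x0=np.array([x,y,yaw]); r=minimize(cost,x0,method='Nelder-Mead',options=dict(initial_simplex=x0+np.array([[0,0,0],[.005,0,0],[0,.005,0],[0,0,.2]]),xatol=1e-4,fatol=.05))
    return r.x.round(4),round(r.fun,1),round(soft.sum(),1)
E
python3 - <<'E'
from fit2 import *; from plan import seat
s,_=load('pics/s8.npz'); print('42 side',fit2('side',s,42,.5334,-.3289,-.34,.021,1.35,.8))
t,_=load('pics/t8.npz')
for D,z in ((35,.0235),(28,.020)):
    for lo in (1.35,1.45): print(D,seat(D).round(4),fit2('top',t,D,*seat(D),-.06,z+.005,lo,.2))
E
```

```text
42 side (array([ 0.5336, -0.3282, -0.3734]), np.float64(38.4), np.float64(196.5))
35 [0.4943 0.2687] (array([ 0.4982,  0.269 , -0.0628]), np.float64(42.9), np.float64(119.0))
35 [0.4943 0.2687] (array([ 0.4992,  0.269 , -0.0618]), np.float64(76.8), np.float64(85.0))
28 [0.5825 0.1693] (array([ 0.5831,  0.1695, -0.0191]), np.float64(38.3), np.float64(74.1))
28 [0.5825 0.1693] (array([ 0.5835,  0.1703, -0.1283]), np.float64(62.0), np.float64(50.1))
```

servo_tool(linear=[[0.006,0.026,-0.002],[0.007,0.026,-0.002],[0.007,0.026,-0.002],[0.007,0.022,-0.002],[0.004,0.012,0],[0,0,0],[0,0,0]], rot=[[0,0.011,0.017],[0,0,0.017],[0,0,0.017],[0,0,0.017],[0,0,0.015],[0,0,0],[0,0,0]], claw=[0.5,0.5,0.5,0.5,0.5,0.5,0.5])

```text
clock: 25.78
eef_pos: [0.5314, -0.3109, 0.1022]
tool_rot: [[0.936, -0.352, -0.006], [-0.352, -0.936, 0.006], [-0.008, -0.004, -1.0]]
wrist_force: [-0.7, -0.0, -0.3]
width: 0.0659
```

```bash
python3 plan.py .5335 -.3286 .05 -.36 2
```

```text
now [ 0.5314 -0.3109  0.1022] yaw -0.36 dyaw -0.0 w 0.0659 F [-0.7 -0.  -0.3] t 25.77 tilt [-0.008 -0.004]
tiltfix rot xy (-0.004, 0.008)
lin [[0.004, 0.008, 0.026], [0.004, 0.008, 0.026]] rotz each 0.0
```

servo_tool(linear=[[0.008,0.014,0.01],[0,0,0.02],[0,0,0.015],[0,0,0]], rot=[[-0.004,0.008,0],[0,0,0],[0,0,0],[0,0,0]], claw=[0.5,0.5,0.5,0.5])

```text
clock: 26.28
eef_pos: [0.5332, -0.3257, 0.0524]
tool_rot: [[0.937, -0.35, -0.002], [-0.35, -0.937, 0.001], [-0.002, -0.0, -1.0]]
wrist_force: [-0.3, 0.9, 0.1]
width: 0.0662
```

```bash
python3 plan.py .5335 -.3286 -.013 -.36 2
```

```text
now [ 0.5332 -0.3257  0.0524] yaw -0.358 dyaw -0.002 w 0.0662 F [-0.3  0.9  0.1] t 26.27 tilt [-0.002 -0.   ]
tiltfix rot xy (-0.0, 0.002)
lin [[0.001, 0.001, 0.033], [0.001, 0.001, 0.033]] rotz each 0.001
```

servo_tool(linear=[[0.001,0.003,0.015],[0,0,0.02],[0,0,0.018],[0,0,0.01],[0,0,0],[0,0,0]], rot=[[0,0.002,0],[0,0,0],[0,0,0],[0,0,0],[0,0,0],[0,0,0]], claw=[0.5,0.5,0.5,0.5,0.5,0.5])

```text
clock: 27.02
eef_pos: [0.5328, -0.3285, -0.0158]
tool_rot: [[0.937, -0.35, -0.001], [-0.35, -0.937, 0.001], [-0.001, -0.001, -1.0]]
wrist_force: [-0.6, 0.4, 0.0]
width: 0.0659
```

```bash
python3 plan.py .5335 -.3286 -.014 -.36 1; python3 look.py side s9
```

```text
now [ 0.5328 -0.3285 -0.0158] yaw -0.358 dyaw -0.002 w 0.0659 F [-0.6  0.4  0. ] t 27.02 tilt [-0.001 -0.001]
tiltfix rot xy (-0.001, 0.001)
lin [[0.001, -0.0, -0.002]] rotz each 0.002
crop origin 304 206 tip [354.5 256.6]
```

View pics/s9.png

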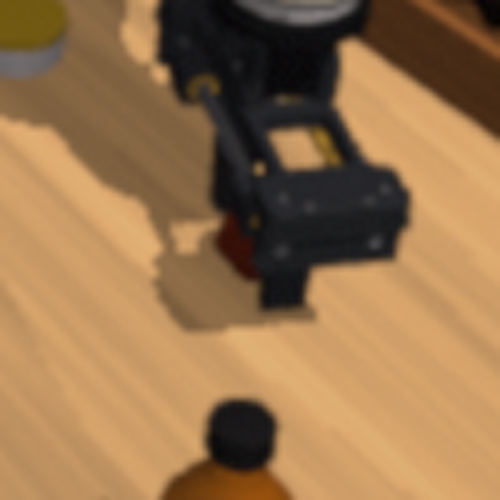

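servo_tool(linear=[[0.001,0,-0.002],[0,0,0],[0,0,0],[0,0,0],[0,0,0],[0,0,0]], rot=[[0,0,0],[0,0,0],[0,0,0],[0,0,0],[0,0,0],[0,0,0]], claw=[-1,-1,-1,-1,-1,-1])

```text
clock: 27.82
eef_pos: [0.5352, -0.3298, -0.0114]
tool_rot: [[0.937, -0.35, 0.002], [-0.35, -0.937, -0.001], [0.002, 0.0, -1.0]]
wrist_force: [-0.8, 0.6, -0.3]
width: 0.0409
```

servo_tool(linear=[[0,0,-0.02],[0,0,-0.035],[0,0,-0.035],[0,0,-0.03],[0,0,0]], rot=[[0,0,0],[0,0,0],[0,0,0],[0,0,0],[0,0,0]], claw=[-1,-1,-1,-1,-1])

```text
clock: 28.45
eef_pos: [0.5357, -0.3302, 0.117]
tool_rot: [[0.937, -0.35, 0.005], [-0.35, -0.937, -0.002], [0.005, 0.001, -1.0]]
wrist_force: [-0.6, -0.9, -0.2]
width: 0.041
```

```bash
python3 plan.py .5882 .2631 .12 -.06 18
```

```text
now [ 0.5357 -0.3302  0.117 ] yaw -0.358 dyaw 0.298 w 0.041 F [-0.6 -0.9 -0.2] t 28.45 tilt [0.005 0.001]
tiltfix rot xy (0.001, -0.005)
lin [[-0.009, -0.032, -0.0], [-0.008, -0.032, -0.0], [-0.008, -0.032, -0.0], [-0.007, -0.032, -0.0], [-0.007, -0.032, -0.0], [-0.006, -0.033, -0.0], [-0.006, -0.033, -0.0], [-0.005, -0.033, -0.0], [-0.005, -0.033, -0.0], [-0.004, -0.033, -0.0], [-0.003, -0.033, -0.0], [-0.003, -0.033, -0.0], [-0.002, -0.033, -0.0], [-0.002, -0.033, -0.0], [-0.001, -0.033, -0.0], [-0.001, -0.033, -0.0], [-0.0, -0.033, -0.0], [0.0, -0.033, -0.0]] rotz each -0.017
```

servo_tool(linear=[[-0.009,-0.032,0],[-0.008,-0.032,0],[-0.008,-0.032,0],[-0.007,-0.032,0],[-0.007,-0.032,0],[-0.006,-0.033,0],[-0.006,-0.033,0],[-0.005,-0.033,0],[-0.005,-0.033,0],[-0.004,-0.033,0]], rot=[[0,-0.005,-0.017],[0,0,-0.017],[0,0,-0.017],[0,0,-0.017],[0,0,-0.017],[0,0,-0.017],[0,0,-0.017],[0,0,-0.017],[0,0,-0.017],[0,0,-0.017]], claw=[-1,-1,-1,-1,-1,-1,-1,-1,-1,-1])

```text
clock: 29.7
eef_pos: [0.5562, 0.0097, 0.1075]
tool_rot: [[0.982, -0.186, -0.013], [-0.186, -0.983, 0.002], [-0.013, 0.001, -1.0]]
wrist_force: [0.0, 0.4, -0.1]
width: 0.0411
```

```bash
python3 plan.py .590 .263 .12 -.06 9
```

```text
now [0.5562 0.0097 0.1075] yaw -0.187 dyaw 0.127 w 0.0411 F [ 0.   0.4 -0.1] t 29.7 tilt [-0.013  0.001]
tiltfix rot xy (0.001, 0.013)
lin [[-0.002, -0.028, -0.001], [-0.001, -0.028, -0.001], [-0.001, -0.028, -0.001], [-0.0, -0.028, -0.001], [0.0, -0.028, -0.001], [0.0, -0.028, -0.001], [0.001, -0.028, -0.001], [0.001, -0.028, -0.001], [0.002, -0.028, -0.001]] rotz each -0.014
```

servo_tool(linear=[[-0.002,-0.028,-0.001],[-0.001,-0.028,-0.001],[-0.001,-0.028,-0.001],[0,-0.028,-0.001],[0,-0.028,-0.001],[0,-0.028,-0.001],[0.001,-0.028,-0.001],[0.001,-0.02,0],[0.002,-0.01,0],[0,0,0]], rot=[[0,0.013,-0.014],[0,0,-0.014],[0,0,-0.014],[0,0,-0.014],[0,0,-0.014],[0,0,-0.014],[0,0,-0.014],[0,0,-0.014],[0,0,-0.014],[0,0,0]], claw=[-1,-1,-1,-1,-1,-1,-1,-1,-1,-1])

```text
clock: 30.95
eef_pos: [0.5785, 0.2418, 0.1028]
tool_rot: [[0.998, -0.053, -0.017], [-0.053, -0.999, -0.005], [-0.016, 0.005, -1.0]]
wrist_force: [-0.2, -0.6, -0.3]
width: 0.0414
```

```bash
python3 plan.py .590 .263 .06 -.06 2
```

```text
now [0.5785 0.2418 0.1028] yaw -0.053 dyaw -0.007 w 0.0414 F [-0.2 -0.6 -0.3] t 30.95 tilt [-0.016  0.005]
tiltfix rot xy (0.005, 0.016)
lin [[0.005, -0.011, 0.021], [0.005, -0.011, 0.021]] rotz each 0.004
```

servo_tool(linear=[[0.01,-0.012,0],[0,-0.008,0.01],[0,0,0.015],[0,0,0.01],[0,0,0]], rot=[[0.005,0.014,0.006],[0,0,0],[0,0,0],[0,0,0],[0,0,0]], claw=[-1,-1,-1,-1,-1])

```text
clock: 31.58
eef_pos: [0.5895, 0.26, 0.0637]
tool_rot: [[0.998, -0.062, -0.004], [-0.062, -0.998, -0.002], [-0.004, 0.002, -1.0]]
wrist_force: [-0.4, 0.1, -0.7]
width: 0.0412
```

```bash
python3 plan.py .590 .263 .02 -.06 2
```

```text
now [0.5895 0.26   0.0637] yaw -0.062 dyaw 0.002 w 0.0412 F [-0.4  0.1 -0.7] t 31.57 tilt [-0.004  0.002]
tiltfix rot xy (0.002, 0.004)
lin [[0.0, -0.002, 0.022], [0.0, -0.002, 0.022]] rotz each -0.001
```

servo_tool(linear=[[0,-0.003,0.012],[0,0,0.015],[0,0,0.012],[0,0,0.01],[0,0,0],[0,0,0]], rot=[[0.001,0.003,0],[0,0,0],[0,0,0],[0,0,0],[0,0,0],[0,0,0]], claw=[-1,-1,-1,-1,-1,-1])

```text
clock: 32.33
eef_pos: [0.5894, 0.2627, 0.0108]
tool_rot: [[0.998, -0.062, -0.001], [-0.062, -0.998, -0.001], [-0.001, 0.001, -1.0]]
wrist_force: [0.3, 0.3, -1.3]
width: 0.0414
```

```bash
python3 plan.py .590 .263 -.001 -.06 2
```

```text
now [0.5894 0.2627 0.0108] yaw -0.062 dyaw 0.002 w 0.0414 F [ 0.3  0.3 -1.3] t 32.33 tilt [-0.001  0.001]
tiltfix rot xy (0.001, 0.001)
lin [[0.0, -0.0, 0.006], [0.0, -0.0, 0.006]] rotz each -0.001
```

servo_tool(linear=[[0,0,0.005],[0,0,0.004],[0,0,0.002],[0,0,0]], rot=[[0,0,0],[0,0,0],[0,0,0],[0,0,0]], claw=[-1,-1,-1,-1])

```text
clock: 32.83
eef_pos: [0.5904, 0.263, 0.0004]
tool_rot: [[0.998, -0.062, 0.001], [-0.062, -0.998, -0.0], [0.001, 0.0, -1.0]]
wrist_force: [-0.3, -0.2, -0.1]
width: 0.0411
```

servo_tool(linear=[[0,0,0.001],[0,0,0]], rot=[[0,0,0],[0,0,0]], claw=[-1,-1])

```text
clock: 33.08
eef_pos: [0.5906, 0.2631, -0.0005]
tool_rot: [[0.998, -0.062, 0.002], [-0.062, -0.998, -0.0], [0.002, 0.0, -1.0]]
wrist_force: [0.1, -0.2, -0.1]
width: 0.0411
```

servo_tool(linear=[[0,0,0.001],[0,0,0],[0,0,0],[0,0,0],[0,0,0]], rot=[[0,0,0],[0,0,0],[0,0,0],[0,0,0],[0,0,0]], claw=[-1,-1,0.13,0.13,0.13])

```text
clock: 33.7
eef_pos: [0.5909, 0.2633, -0.0011]
tool_rot: [[0.998, -0.062, 0.002], [-0.062, -0.998, 0.0], [0.002, -0.0, -1.0]]
wrist_force: [0.6, 0.9, 0.6]
width: 0.0498
```

servo_tool(linear=[[0,0,-0.01],[0,0,-0.03],[0,0,-0.04],[0,0,-0.04],[0,0,0]], rot=[[0,0,0],[0,0,0],[0,0,0],[0,0,0],[0,0,0]], claw=[0.13,0.13,0.13,0.4,0.6])

```text
clock: 34.33
eef_pos: [0.591, 0.2634, 0.1246]
tool_rot: [[0.998, -0.062, 0.003], [-0.062, -0.998, 0.0], [0.003, -0.001, -1.0]]
wrist_force: [0.4, -0.1, -0.5]
width: 0.0676
```

```bash
python3 plan.py .6444 -.0482 .12 .06 10; python3 look.py side s10 255 155
```

```text
now [0.591  0.2634 0.1246] yaw -0.062 dyaw 0.122 w 0.0676 F [ 0.4 -0.1 -0.5] t 34.33 tilt [ 0.003 -0.001]
tiltfix rot xy (-0.001, -0.003)
lin [[0.007, 0.031, 0.0], [0.007, 0.031, 0.0], [0.007, 0.031, 0.0], [0.006, 0.031, 0.0], [0.006, 0.031, 0.0], [0.005, 0.031, 0.0], [0.005, 0.031, 0.0], [0.005, 0.031, 0.0], [0.004, 0.031, 0.0], [0.004, 0.031, 0.0]] rotz each -0.012
crop origin 205 105 tip [255. 155.]
```

View pics/s10.png

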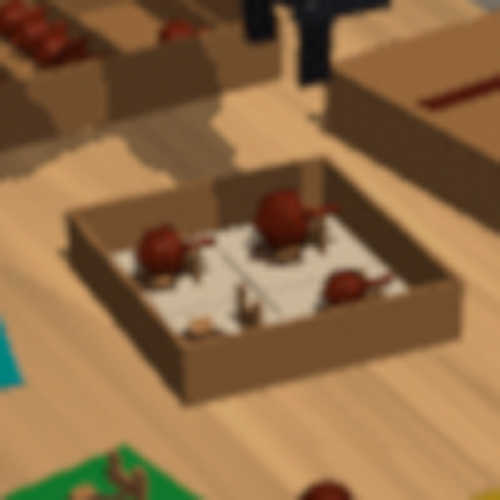

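servo_tool(linear=[[0.007,0.031,0],[0.007,0.031,0],[0.007,0.031,0],[0.006,0.031,0],[0.006,0.031,0],[0.005,0.031,0],[0.005,0.031,0],[0.005,0.025,0],[0.004,0.012,0],[0,0,0]], rot=[[0,0,-0.012],[0,0,-0.012],[0,0,-0.012],[0,0,-0.012],[0,0,-0.012],[0,0,-0.012],[0,0,-0.012],[0,0,-0.012],[0,0,-0.012],[0,0,0]], claw=[0.6,0.6,0.6,0.6,0.6,0.6,0.6,0.6,0.6,0.6])

```text
clock: 35.62
eef_pos: [0.6256, -0.0002, 0.1037]
tool_rot: [[0.998, 0.051, -0.03], [0.051, -0.999, -0.003], [-0.03, 0.002, -1.0]]
wrist_force: [-0.7, 0.2, -0.4]
width: 0.0704
```

```bash
python3 - <<'E'
from fit2 import *
im,_=load('pics/t8.npz'); print(fit2('top',im,49,.6444,-.0482,.06,.0245,1.22,.2))
im,_=load('pics/s10.npz'); print(fit2('side',im,49,.6444,-.0482,.06,.0245,1.4,.8))
E
python3 plan.py .6444 -.0482 .06 .06 2
```

```text
(array([ 0.6444, -0.0482,  0.0611]), np.float64(24.7), np.float64(221.1))
(array([ 0.6472, -0.0442, -0.0609]), np.float64(36.8), np.float64(171.7))
now [ 6.256e-01 -2.000e-04  1.037e-01] yaw 0.051 dyaw 0.009 w 0.0704 F [-0.7  0.2 -0.4] t 35.62 tilt [-0.03   0.002]
tiltfix rot xy (0.002, 0.03)
lin [[0.008, 0.024, 0.022], [0.008, 0.024, 0.022]] rotz each -0.004
```

servo_tool(linear=[[0.015,0.024,0],[0,0.022,0.01],[0,0,0.015],[0,0,0]], rot=[[0.002,0.028,-0.008],[0,0,0],[0,0,0],[0,0,0]], claw=[0.6,0.6,0.6,0.6])

```text
clock: 36.12
eef_pos: [0.6405, -0.043, 0.0739]
tool_rot: [[0.998, 0.061, -0.007], [0.061, -0.998, 0.003], [-0.007, -0.003, -1.0]]
wrist_force: [0.0, 0.7, -0.2]
width: 0.0705
```

```bash
python3 plan.py .6444 -.0482 .05 .06 2; python3 look.py side s11
```

```text
now [ 0.6405 -0.043   0.0739] yaw 0.061 dyaw -0.001 w 0.0705 F [ 0.   0.7 -0.2] t 36.12 tilt [-0.007 -0.003]
tiltfix rot xy (-0.003, 0.007)
lin [[0.002, 0.003, 0.012], [0.002, 0.003, 0.012]] rotz each 0.0
crop origin 276 116 tip [326.6 166.4]
```

View pics/s11.png

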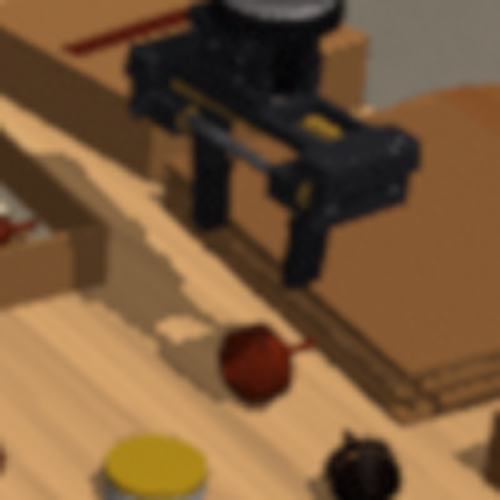

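servo_tool(linear=[[0.003,0.005,0.005],[0,0,0.01],[0,0,0]], rot=[[-0.003,0.007,0],[0,0,0],[0,0,0]], claw=[0.6,0.6,0.6])

```text
clock: 36.55
eef_pos: [0.6447, -0.0467, 0.0591]
tool_rot: [[0.998, 0.063, 0.002], [0.063, -0.998, -0.0], [0.002, 0.0, -1.0]]
wrist_force: [0.2, -0.2, -0.3]
width: 0.0705
```

```bash
python3 plan.py .6444 -.0482 -.0105 .06 4
```

```text
now [ 0.6447 -0.0467  0.0591] yaw 0.063 dyaw -0.003 w 0.0705 F [ 0.2 -0.2 -0.3] t 36.55 tilt [0.002 0.   ]
tiltfix rot xy (0.0, -0.002)
lin [[-0.0, 0.0, 0.017], [-0.0, 0.0, 0.017], [-0.0, 0.0, 0.017], [-0.0, 0.0, 0.017]] rotz each 0.001
```

servo_tool(linear=[[0,0.001,0.017],[0,0,0.017],[0,0,0.017],[0,0,0.013],[0,0,0],[0,0,0]], rot=[[0,0,0],[0,0,0],[0,0,0],[0,0,0],[0,0,0],[0,0,0]], claw=[0.6,0.6,0.6,0.6,0.6,0.6])

```text
clock: 37.3
eef_pos: [0.6441, -0.0475, -0.0107]
tool_rot: [[0.998, 0.063, 0.0], [0.063, -0.998, 0.0], [0.0, -0.0, -1.0]]
wrist_force: [0.9, 0.4, 0.4]
width: 0.0708
```

```bash
python3 plan.py .6444 -.0482 -.0105 .06 1; python3 look.py side s12
```

```text
now [ 0.6441 -0.0475 -0.0107] yaw 0.063 dyaw -0.003 w 0.0708 F [0.9 0.4 0.4] t 37.3 tilt [ 0. -0.]
tiltfix rot xy (-0.0, -0.0)
lin [[0.0, 0.001, -0.0]] rotz each 0.003
crop origin 276 141 tip [326.2 191. ]
```

View pics/s12.png

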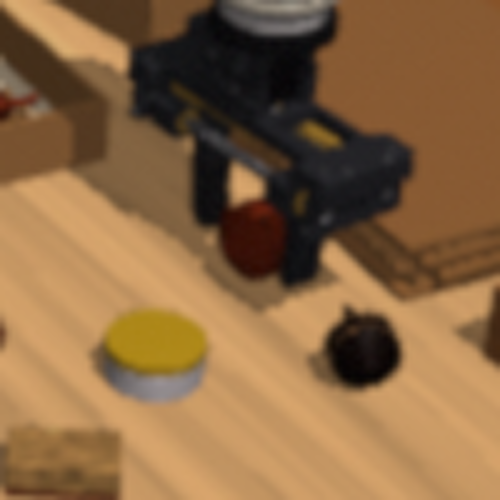

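servo_tool(linear=[[0,0,0],[0,0,0],[0,0,0],[0,0,0],[0,0,0],[0,0,0]], rot=[[0,0,0],[0,0,0],[0,0,0],[0,0,0],[0,0,0],[0,0,0]], claw=[-1,-1,-1,-1,-1,-1])

```text
clock: 38.1
eef_pos: [0.6455, -0.0476, -0.0086]
tool_rot: [[0.998, 0.063, 0.003], [0.063, -0.998, -0.0], [0.003, 0.0, -1.0]]
wrist_force: [-0.4, -0.1, -0.7]
width: 0.0484
```

servo_tool(linear=[[0,0,-0.02],[0,0,-0.035],[0,0,-0.035],[0,0,-0.03],[0,0,0]], rot=[[0,0,0],[0,0,0],[0,0,0],[0,0,0],[0,0,0]], claw=[-1,-1,-1,-1,-1])

```text
clock: 38.72
eef_pos: [0.6461, -0.0477, 0.12]
tool_rot: [[0.998, 0.063, 0.007], [0.063, -0.998, -0.001], [0.007, 0.001, -1.0]]
wrist_force: [0.1, -0.2, -0.2]
width: 0.0483
```

```bash
python3 plan.py .4887 .1749 .12 -.06 10
```

```text
now [ 0.6461 -0.0477  0.12  ] yaw 0.063 dyaw -0.123 w 0.0483 F [ 0.1 -0.2 -0.2] t 38.73 tilt [0.007 0.001]
tiltfix rot xy (0.001, -0.007)
lin [[-0.014, -0.023, 0.0], [-0.015, -0.023, 0.0], [-0.015, -0.023, 0.0], [-0.015, -0.023, 0.0], [-0.015, -0.022, 0.0], [-0.016, -0.022, 0.0], [-0.016, -0.022, 0.0], [-0.016, -0.022, 0.0], [-0.017, -0.022, 0.0], [-0.017, -0.021, 0.0]] rotz each 0.012
```

servo_tool(linear=[[-0.014,-0.023,0],[-0.015,-0.023,0],[-0.015,-0.023,0],[-0.015,-0.023,0],[-0.015,-0.022,0],[-0.016,-0.022,0],[-0.016,-0.022,0],[-0.016,-0.02,0],[-0.012,-0.015,0],[0,0,0]], rot=[[0,-0.007,0.012],[0,0,0.012],[0,0,0.012],[0,0,0.012],[0,0,0.012],[0,0,0.012],[0,0,0.012],[0,0,0.012],[0,0,0.012],[0,0,0]], claw=[-1,-1,-1,-1,-1,-1,-1,-1,-1,-1])

```text
clock: 39.98
eef_pos: [0.4975, 0.1476, 0.1108]
tool_rot: [[0.999, -0.05, -0.014], [-0.05, -0.999, -0.003], [-0.014, 0.004, -1.0]]
wrist_force: [0.5, -0.5, 0.7]
width: 0.0478
```

```bash
python3 plan.py .4897 .1749 .07 -.06 2
```

```text
now [0.4975 0.1476 0.1108] yaw -0.05 dyaw -0.01 w 0.0478 F [ 0.5 -0.5  0.7] t 39.98 tilt [-0.014  0.004]
tiltfix rot xy (0.004, 0.014)
lin [[-0.005, -0.013, 0.02], [-0.005, -0.013, 0.02]] rotz each 0.005
```

servo_tool(linear=[[-0.008,-0.014,0],[-0.003,-0.013,0.01],[0,0,0.015],[0,0,0.01],[0,0,0]], rot=[[0.004,0.013,0.01],[0,0,0],[0,0,0],[0,0,0],[0,0,0]], claw=[-1,-1,-1,-1,-1])

```text
clock: 40.6
eef_pos: [0.4879, 0.1733, 0.0708]
tool_rot: [[0.998, -0.06, -0.003], [-0.06, -0.998, -0.002], [-0.003, 0.002, -1.0]]
wrist_force: [-0.6, -0.3, -0.8]
width: 0.0485
```

```bash
python3 plan.py .4897 .1749 .03 -.06 2
```

```text
now [0.4879 0.1733 0.0708] yaw -0.06 dyaw -0.0 w 0.0485 F [-0.6 -0.3 -0.8] t 40.6 tilt [-0.003  0.002]
tiltfix rot xy (0.002, 0.003)
lin [[0.001, -0.001, 0.02], [0.001, -0.001, 0.02]] rotz each 0.0
```

servo_tool(linear=[[0.002,-0.002,0.012],[0,0,0.015],[0,0,0.012],[0,0,0.01],[0,0,0],[0,0,0]], rot=[[0.001,0.002,0],[0,0,0],[0,0,0],[0,0,0],[0,0,0],[0,0,0]], claw=[-1,-1,-1,-1,-1,-1])

```text
clock: 41.35
eef_pos: [0.4905, 0.1746, 0.018]
tool_rot: [[0.998, -0.061, -0.002], [-0.061, -0.998, -0.002], [-0.001, 0.002, -1.0]]
wrist_force: [0.6, 0.0, -1.2]
width: 0.048
```

```bash
python3 plan.py .4897 .1749 .002 -.06 2; python3 look.py side s13
```

```text
now [0.4905 0.1746 0.018 ] yaw -0.061 dyaw 0.001 w 0.048 F [ 0.6  0.  -1.2] t 41.35 tilt [-0.001  0.002]
tiltfix rot xy (0.002, 0.001)
lin [[-0.0, -0.0, 0.008], [-0.0, -0.0, 0.008]] rotz each -0.0
crop origin 197 113 tip [247.9 163.5]
```

View pics/s13.png

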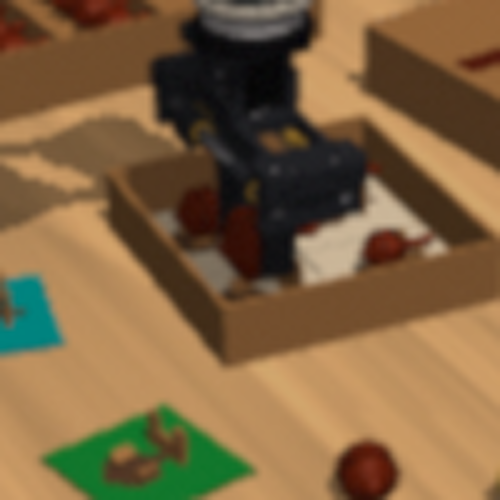

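servo_tool(linear=[[0,0,0.006],[0,0,0.005],[0,0,0.003],[0,0,0]], rot=[[0.002,0,0],[0,0,0],[0,0,0],[0,0,0]], claw=[-1,-1,-1,-1])

```text
clock: 41.9
eef_pos: [0.4912, 0.1748, 0.0041]
tool_rot: [[0.998, -0.06, 0.0], [-0.06, -0.998, 0.001], [0.0, -0.001, -1.0]]
wrist_force: [-0.2, -1.4, -1.4]
width: 0.0478
```

servo_tool(linear=[[0,0,0.001],[0,0,0]], rot=[[0,0,0],[0,0,0]], claw=[-1,-1])

```text
clock: 42.15
eef_pos: [0.4914, 0.1749, 0.0031]
tool_rot: [[0.998, -0.06, 0.001], [-0.06, -0.998, 0.001], [0.001, -0.001, -1.0]]
wrist_force: [0.5, -0.3, -0.4]
width: 0.0483
```

servo_tool(linear=[[0,0,0.001],[0,0,0.001],[0,0,0],[0,0,0],[0,0,0]], rot=[[0,0,0],[0,0,0],[0,0,0],[0,0,0],[0,0,0]], claw=[-1,-1,0.22,0.22,0.22])

```text
clock: 42.78
eef_pos: [0.4919, 0.175, 0.0015]
tool_rot: [[0.998, -0.06, 0.002], [-0.06, -0.998, 0.001], [0.002, -0.002, -1.0]]
wrist_force: [0.3, -0.4, -0.4]
width: 0.0538
```

servo_tool(linear=[[0,0,-0.01],[0,0,-0.03],[0,0,-0.04],[0,0,-0.04],[0,0,0]], rot=[[0,0,0],[0,0,0],[0,0,0],[0,0,0],[0,0,0]], claw=[0.22,0.22,0.22,0.22,0.22])

```text
clock: 43.4
eef_pos: [0.4919, 0.1749, 0.1274]
tool_rot: [[0.998, -0.06, 0.002], [-0.06, -0.998, 0.002], [0.002, -0.002, -1.0]]
wrist_force: [-0.5, 0.1, -0.4]
width: 0.0537
```

```bash
python3 look.py side s14 250 160; python3 plan.py .52 -.2 .15 0 10
```

```text
crop origin 200 110 tip [250. 160.]
now [0.4904 0.1745 0.1254] yaw -0.06 dyaw 0.06 w 0.0538 F [-0.2  0.3 -0.5] t 43.45 tilt [-0.001 -0.001]
tiltfix rot xy (-0.001, 0.001)
lin [[0.005, 0.037, -0.002], [0.005, 0.037, -0.002], [0.005, 0.037, -0.002], [0.005, 0.037, -0.002], [0.004, 0.037, -0.002], [0.004, 0.037, -0.002], [0.004, 0.037, -0.002], [0.004, 0.037, -0.002], [0.003, 0.037, -0.002], [0.003, 0.037, -0.002]] rotz each -0.006
```

View pics/s14.png

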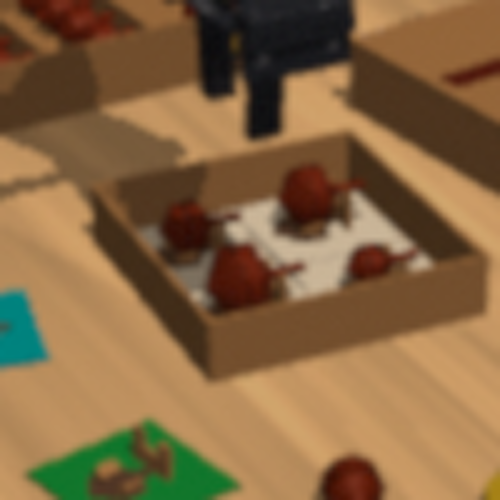

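All four are in. I'll move the arm aside for a clear check of the box from above.

servo_tool(linear=[[0.005,0.037,-0.005],[0.005,0.037,-0.005],[0.005,0.037,-0.005],[0.005,0.037,-0.005],[0.004,0.037,-0.005],[0.004,0.037,-0.005],[0.004,0.037,-0.003],[0.004,0.03,0],[0,0.015,0],[0,0,0]], rot=[[0,0,0],[0,0,0],[0,0,0],[0,0,0],[0,0,0],[0,0,0],[0,0,0],[0,0,0],[0,0,0],[0,0,0]], claw=[0.22,0.22,0.22,0.22,0.22,0.22,0.22,0.22,0.22,0.22])

```text
clock: 44.7
eef_pos: [0.4974, -0.1386, 0.144]
tool_rot: [[0.998, -0.058, -0.026], [-0.058, -0.998, 0.004], [-0.027, -0.002, -1.0]]
wrist_force: [0.4, 0.4, 0.5]
width: 0.0536
```

```bash
python3 look.py top t15 155 155; python3 look.py side s15 250 160
python3 - <<'E'
from fit2 import *; from plan import seat
t,_=load('pics/t15.npz'); s,_=load('pics/s15.npz')
R=np.array([[np.cos(-.06),-np.sin(-.06)],[np.sin(-.06),np.cos(-.06)]])
for D,z in ((28,.020),(35,.0235),(42,.027),(49,.0305)):
    for n,im,lo,w in (('top',t,1.35,.2),('side',s,1.6,.6)):
        q,c,a=fit2(n,im,D,*seat(D),-.06,z+.005,lo,w); e=R.T@(q[:2]-seat(D)); print(D,n,'err along/across mm',(e*1000).round(1),'yaw err',round(q[2]+.06,2),'cost',c,a)
for n,im in (('t0',load('pics/top0.npz')[0]),('t15',t)):
    cv2.imwrite(f'pics/{n}_b.png',cv2.resize(im[95:205,235:375,::-1],None,fx=4,fy=4))
    g=im[:,:,0].astype(int)
cv2.imwrite('pics/cmp.png',np.vstack([cv2.imread('pics/t0_b.png'),cv2.imread('pics/t15_b.png')])[::1,::1][:, :][::1])
a=cv2.imread('pics/cmp.png'); cv2.imwrite('pics/cmp.png',cv2.resize(a,None,fx=.65,fy=.65))
E
```

```text
crop origin 105 105 tip [155. 155.]
crop origin 200 110 tip [250. 160.]
28 top err along/across mm [ 2.1 -0.6] yaw err 0.08 cost 58.6 53.4
28 side err along/across mm [ 0.8 -1. ] yaw err 0.23 cost 32.6 40.5
35 top err along/across mm [3.9 0.4] yaw err 0.01 cost 32.1 130.3
35 side err along/across mm [ 2.9 -0.9] yaw err 0.08 cost 24.1 73.9
42 top err along/across mm [1.3 0.5] yaw err 0.0 cost 49.9 156.4
42 side err along/across mm [1.4 2.1] yaw err -0.0 cost 15.9 107.6
49 top err along/across mm [1.8 1.5] yaw err 0.0 cost 58.8 202.4
49 side err along/across mm [1.7 0.5] yaw err -0.19 cost 49.2 124.7
```

View pics/t15.png

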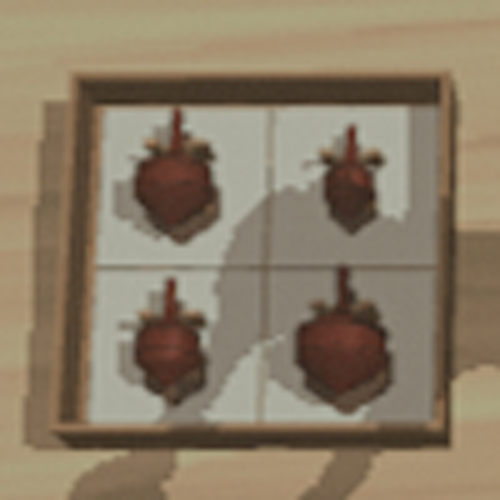

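View pics/cmp.png

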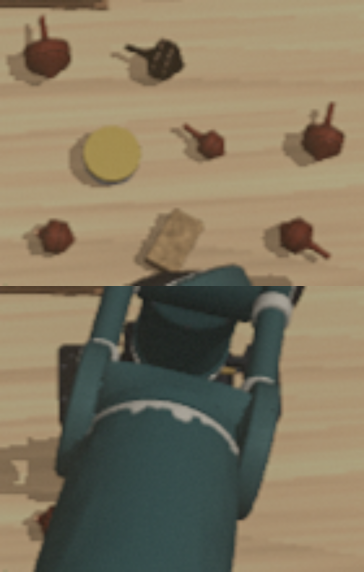

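View pics/s15.png

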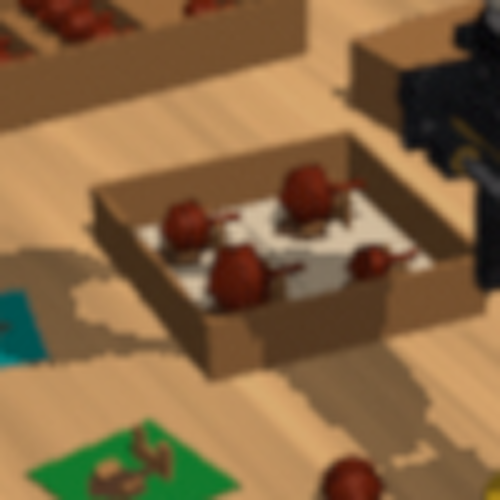

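Run:
```python
from h import *; from plan import seat
z=np.load('pics/t15.npz'); W=pts('top',z['d'])
for D,h in ((28,.034),(35,.041),(42,.048),(49,.055)):
    u,v=proj('top',np.array([*seat(D),h+.005])).round().astype(int); print(D,'belly top z',np.nanmedian(W[v-1:v+2,u-1:u+2,2]).round(4),'expected ~',h+.005)
a=np.load('pics/s2.npz')['im'];b=np.load('pics/s15.npz')['im'];
def c(im,win,f):
    u0,v0,u1,v1=win; m=f(im[v0:v1,u0:u1].astype(float)+1); y,x=np.nonzero(m); return x.mean()+u0,y.mean()+v0,m.sum()
red=lambda f:(f[...,0]/f[...,1]>1.7); dark=lambda f:f.max(-1)<60
s0=np.load('pics/s1.npz' if False else 'pics/side1.npz')['im']
p=proj('side',np.array([.449,-.0435,.0175])).astype(int); w=(p[0]-14,p[1]-12,p[0]+14,p[1]+12)
print('broken',c(s0,w,red),c(b,w,red))
cv2.imwrite('pics/end.png',cv2.resize(np.hstack([s0[180:280,250:400,::-1],b[180:280,250:400,::-1]]),None,fx=2.6,fy=2.6))
```

```text
28 belly top z 0.0387 expected ~ 0.039
35 belly top z 0.0448 expected ~ 0.046
42 belly top z 0.0522 expected ~ 0.053
49 belly top z 0.0591 expected ~ 0.06
broken (np.float64(270.0194174757282), np.float64(207.05825242718447), np.int64(103)) (np.float64(270.05882352941177), np.float64(207.0), np.int64(102))
```

View pics/end.png

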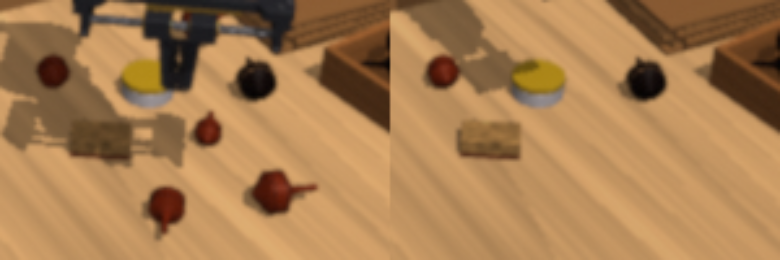

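The broken top, at (442,71), and the dark top, at (646,80), have not moved. All four bellies are at the right seat heights.

servo_tool(linear=[[0,0,0],[0,0,0]], rot=[[0,0,0],[0,0,0]], claw=[0.22,0.22])

```text
clock: 45.05
eef_pos: [0.4975, -0.1357, 0.144]
tool_rot: [[0.998, -0.055, -0.026], [-0.055, -0.998, 0.005], [-0.027, -0.003, -1.0]]
wrist_force: [0.7, 0.3, -1.4]
width: 0.0535
```

```bash
python3 -c "
from station import *
print(job_done())"
```

```text
the job is handed in; nothing more can be done
None
```

All four sound tops (28, 35, 42 and 49 mm) are lying in their own nests with the stems in the forks. I handed the job in at about 45 s; it reports no verdict.

**Seating:** The last fits put each belly within about 4 mm of its seat along and 2 mm across. The 35 mm top is furthest off, 3–4 mm towards its fork. Belly-top heights match the expected values to about 1 mm.

**Angles:** The top camera gives axis errors of 0.08 rad or less. The side camera disagreed for the 28 mm top (0.23 rad) and the 49 mm top (-0.19 rad). Both are partly hidden by the box wall in that view, so I trusted the top view.

**Look-alikes:** The broken top has not moved (same centre within 0.1 pixel). The dark top looks unmoved in the before and after side views, though I did not measure it.

**What went wrong:** The first grasp, on the 35 mm top, closed above it and moved nothing. The fingertips are really about 26 mm higher than the reported tool position, as the side camera's depth showed. I allowed for that in every later move. The wrist force gave no clear sign of contact when setting the tops down, so I released them at heights worked out from the measured pick heights.

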